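Close the glaze sample counter

ROBOT

A 6-joint arm with a two-finger parallel gripper is mounted at the origin on the work surface. World frame = base frame: x ahead of the robot, y to its left, z up, the work surface at z = 0. Lengths are in m, angles in rad, forces in N, time in s.
With the tool pointing down it reaches from about 0.35 to 0.975 m from the base axis. Payload 4.9 kg.
Tool frame: the origin (TCP) lies midway between the tips of the shut fingers; the grasp point (between the pads) lies 19 mm behind it; z points along the fingers, y is the line along which they close (so a half turn about z gives the same grasp; the last joint's range is limited). The gripper opens to 85 mm and grips with 20 to 120 N. Pads are 22 mm wide; open, the fingers measure 114 mm over their backs; the gripper's body (76 mm by 85 mm) begins 54 mm behind the grasp point. The pads swing forward as they close: fully open they stand 13 mm farther back than shut.
Start: joints at [-1.261, 0.053, 1.613, -0, 1.476, -0.119], TCP at [0.26, -0.568, 0.231] pointing down, gripper open.
Joint ranges: [-3.01, 3.01], [-1.01, 2.22], [0.06, 2.58], [-1.02, 4.17], [0.09, 2.62], [-3.14, 3.14]. Speed limits (rad/s): [2.57, 2.57, 3.14, 3.14, 3.14, 3.14].

INTERFACE

Orientations are given as a rotation vector (axis times angle).
In Python, from station import ctrl gives the robot as it stands.
- The arm moves only by the shell command python3 -m handwheel 'ROWS' [FORCE]. ROWS is JSON, a list of rows, each an object with "gripper": the gripper command: -1 is fully open, 1 is shut, values between are in proportion; "offset": the shift along the tool's x, y, z in mm, a list of three; "rotation": the turn, a rotation vector about the tool's x, y, z in rad, a list of three. A call has exactly 8 rows; each row is the pose to reach, as a shift and turn from the pose commanded when the call began, along the tool's axes at that moment; what a row does not reach only later rows make up. A row lasts 1/8 s, in which the tool goes at most 62.5 mm and 10.7 degrees, less where a joint would pass 70% of its speed; a pose out of reach is approached as far as the arm can. A call with a gripper value outside its range is refused whole. The fingers move at their own pace and stop on an object; FORCE is the grip in N (left out, the last holds). Time passes only in rows, so rows that repeat a pose let the fingers close, or fill a call up. It gives the time, the measured TCP pose, the force, the opening and the grip force at its end, in the units of the state.
- ctrl.get_obs(): the state, without advancing time (a new reading comes with each control period).
- ctrl.get_image(name): name is "scene" or "top" or "wrist"; returns a dict with "image" (420x560x3 uint8, red, green, blue), "fovy" (degrees; the focal length in pixels is half the picture's height over the tangent of half this angle, whatever the lens; pixels are square), "cx", "cy" (the principal point, pixels), "xyz" and "attitude" of the camera in the world. Camera axes: x right, y up, looking along -z (the intrinsics and any distortion apply to the point x, -y, -z); pixel columns grow to the right and rows downward; lengths in m; the calibration is good to about 2 mm. A picture is of the moment at which its call begins. There is no depth.
- ctrl.finish_job(): hands the job in; it is judged then, once.
The state is a dict: "t": time; "q": joint angles; "dq": joint speeds; "effort": joint torques, N m; "tool_pos": TCP position; "tool_rot": TCP orientation; "contact_force": force on the tool from outside, world axes, zero at the start; "wrist_torque": the same for the moment, N m; "opening": finger opening in m; "grip_force": force on a finger pad.
Only numpy, scipy, OpenCV 4.12 (cv2) and the standard library are available. Lean on these libraries where they do the work, as an engineer would, in place of code of your own. Each camera call takes 0.05 s, during which the arm holds its last target. There are 200 camera calls.

TASK

Close the glaze sample counter for the day: lay every loose amber glaze sample that is out on the slate flat on the floor of the open chest drawer, none on top of another and none dropped in from a height, then push the drawer home until its catch seats. Only when the drawer is home, turn the tile on the easel half round so that its bare ribbed back faces the hall squarely in place of the amber face; leave the caliper, tin box, bead jar, bowl, vase and tile stack where they are.

Things in the scene. Friction and masses are not known exactly. Their poses are not given: they have to be found in the camera images.
- bar_mid (a point): centre of the bar sample: a glazed stoneware block 50 x 26 x 16 mm (x, y, z), lying flat; this point is half-way up (8 mm above its underside), x along the 50 mm side. About 45 g. All samples are of the same honey amber stoneware and told apart by shape; any of the six may be absent
- square_mid (a point): centre of the square sample: stoneware 34 x 34 x 16 mm, lying flat, x and y square to its sides. About 40 g
- disc_mid (a point): centre of the round sample: stoneware disc 34 mm across and 16 mm thick, lying flat. About 35 g
- oval_mid (a point): centre of the oval sample: stoneware 48 mm long (x) with round ends, 26 mm wide (y), 16 mm thick, lying flat. About 45 g
- hexagon_mid (a point): centre of the six-sided sample: stoneware hexagon 32 mm across flats (one pair of flats faces y), 37 mm across corners, 16 mm thick, lying flat. About 35 g
- ring_mid (a point): centre of the ring sample: stoneware ring 36 mm across with a 14 mm hole, 16 mm thick, lying flat; this point is in the middle of the hole, half-way up. About 35 g
- drawer (a joint): how far the chest's drawer is open, m: 0 = home, 0.17 = end of its travel. It slides in its own x direction (see drawer_floor), stays where it is left (about 1.5 N of friction), and a sprung ball catch must be overcome with about 5 N some 9 to 4 mm before home; past that the catch pulls it home and holds it
- drawer_floor (a point): on the drawer's floor (16 mm above the shelf), midway between its side walls, 70 mm behind the inner face of its front; x points into the chest (the way the drawer closes), y left along the front. Inside, the drawer is 216 mm wide and 39 mm deep; its floor runs from x = -70 to +141 mm, uncovered from x = -70 mm up to x = -70 mm + joint value
- chest: low cedar chest, fixed, with one drawer in its front: 240 mm deep (x, away from the robot), 250 wide (y), 75 high; origin at the middle of its underside. When home the drawer's front stands 12 mm proud of the chest
- drawer_front (a point): on the outer face of the drawer's front, midway across and 27 mm above the shelf; x points squarely into the chest. The front is 250 mm wide and reaches from 4 to 68 mm above the shelf, with a finger notch 54 mm wide and 18 mm deep in the middle of its upper edge; no knob
- tile (a joint): turn of the easel's tile about the vertical spindle, rad, growing anticlockwise seen from above: 0 = amber face squarely to the hall (the foot's +x side), 3.14 or -3.14 = ribbed bare back squarely to the hall. Turns freely either way (no stop within a full turn), with light friction (0.05 N m), and stays where it is left
- tile_top (a point): middle of the tile's top edge, on the spindle's axis, 133 mm above the shelf; x points out of the amber face, y along the edge. The tile is 100 mm wide (y), 100 mm high and 10 mm thick, smooth honey amber glaze on one face, bare clay with five upright ribs on the other; the lowest 11 mm stand in a white ceramic cradle 28 mm deep
- easel_foot (a point): middle of the top of the easel's fixed white foot (85 mm in x, 120 mm in y, 14 mm high); x points squarely to the hall, away from the robot
- caliper: stainless steel caliper lying flat, about 210 mm long along its x, 10 mm high; origin under the sliding jaw. Leave alone
- tin_box: closed hinged tin sample box 88 x 128 x 46 mm, origin at the middle of its underside. Leave alone
- bead_jar: green glass bead jar with lid, 68 mm across, 95 mm high, origin under its middle. Leave alone
- thumb_bowl: small ceramic thumb bowl, 72 mm across, 32 mm high, origin under its middle. Leave alone
- bud_vase: small blue ceramic vase, 68 mm across, 100 mm high, origin under its middle. Leave alone
- tile_stack: stack of three bare 75 mm tiles, 24 mm high, origin under its middle. Leave alone

How it is judged:
By the outcome, as a careful person would: the job done as asked, in the order asked, and still so for the second after the job is handed in, with the robot touching nothing.
Of bar, square, disc, oval, hexagon, ring only 4 to 6 are there at a start; the rules pass over those that are not, and their reading is None.
At some moment in a run one of bar, square, disc, oval, hexagon, ring may be knocked a few centimetres aside while the robot is not near it.
It also fails if it takes over 210 s, if anything falls off the work surface, if the arm or the gripper's body presses on something with over 40 N, if the wrist force passes 120 N, or if a joint passes its speed limit or range.

## Working session

There is one attempt and no reset: what is moved stays moved. The work goes in short steps, Python scripts to look and compute and a shell command to move; the robot and the scene stay as the last step left them, time stands still between calls to the robot, and variables do not carry over. Pictures are saved under pics/ and viewed, at most 14 in all, crops included, and the job is handed in when it is done.

```bash
ls; mkdir -p pics; python3 - <<'E'
from station import ctrl
import cv2
for n in("scene","top"):
    d=ctrl.get_image(n); cv2.imwrite(f"pics/{n}0.png",d["image"][:,:,::-1])
    print({k:v for k,v in d.items() if k!="image"})
print(ctrl.get_obs())
E
```

```text
pics
{'fovy': 56.68123718867062, 'cx': 275.0975331667537, 'cy': 200.2876933952831, 'xyz': array([ 0.91560927, -0.61672344,  0.928769  ]), 'attitude': array([0.71770528, 0.16552936, 0.47888215])}
{'fovy': 46.91620898455628, 'cx': 274.51915209018716, 'cy': 199.2749906096846, 'xyz': array([0.26741321, 0.05349751, 1.40465106]), 'attitude': array([ 0.17487651, -0.18224941, -1.62960466])}
{'t': 0.1, 'q': array([-1.26098279e+00,  5.33148494e-02,  1.61417575e+00, -3.43903798e-06,
        1.47599348e+00, -1.19010042e-01]), 'dq': array([-0.00075269, -0.00098702, -0.00203254, -0.00045048, -0.00088641,
       -0.00068266]), 'effort': array([ 1.54297768e-04, -3.94900990e+01, -3.71363318e+01, -1.43157299e-04,
        3.90902802e-03, -4.39359354e-06]), 'tool_pos': array([ 0.25969449, -0.56786572,  0.23015969]), 'tool_rot': array([-3.06781607e+00, -6.68045190e-01,  2.88192378e-04]), 'contact_force': array([-0.73573674, -0.48397015,  0.33455952]), 'wrist_torque': array([-0.01387042,  0.04106412, -0.0048483 ]), 'grip_force': 0.0, 'opening': 0.08563137119864647}
```

View pics/scene0.png

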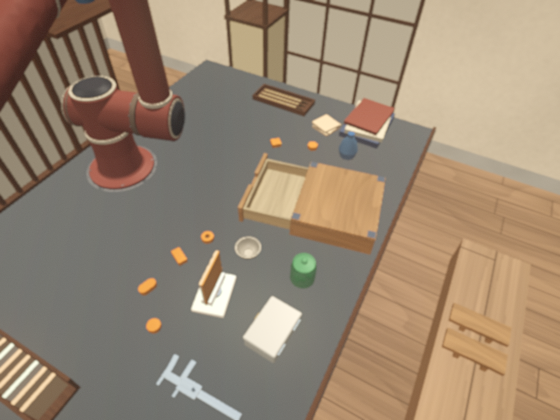

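View pics/top0.png

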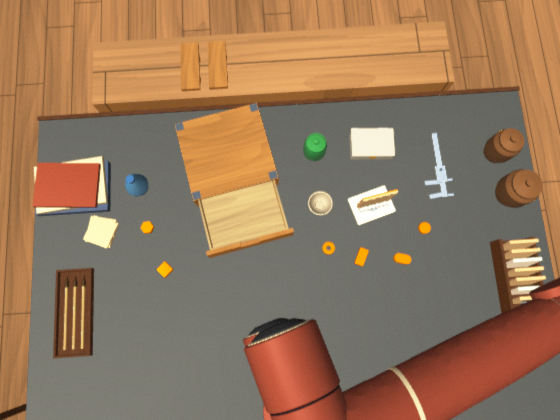

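The top picture shows all six samples: hexagon (147,227), square (165,270), ring (329,248), bar (362,257), oval (403,258) and disc (425,228). The drawer is open around (243,215), and the easel is at (372,205). Next I triangulate them from both views.

```bash
cat > h.py <<'E'
from station import ctrl
import cv2, numpy as np
from scipy.spatial.transform import Rotation as R
def cam(n):
    d=ctrl.get_image(n); d["R"]=R.from_rotvec(d["attitude"]).as_matrix(); d["f"]=210/np.tan(np.radians(d["fovy"])/2); return d
def ray(d,p):
    p=np.asarray(p,float); v=np.array([(p[0]-d["cx"])/d["f"],-(p[1]-d["cy"])/d["f"],-1]); return d["R"]@v
def onz(d,p,z):
    r=ray(d,p); return d["xyz"]+r*(z-d["xyz"][2])/r[2]
def proj(d,X):
    v=(np.asarray(X)-d["xyz"])@d["R"]; return np.stack([d["cx"]+d["f"]*v[...,0]/-v[...,2],d["cy"]-d["f"]*v[...,1]/-v[...,2]],-1)
def tri(views):
    A=0;b=0;rs=[]
    for d,p in views:
        r=ray(d,p);r/=np.linalg.norm(r);P=np.eye(3)-np.outer(r,r);A=A+P;b=b+P@d["xyz"];rs.append((d["xyz"],P))
    X=np.linalg.solve(A,b); return X,max(np.linalg.norm(P@(X-c)) for c,P in rs)
def blobs(d,lo=(8,200,150),hi=(25,255,255),amin=30):
    hsv=cv2.cvtColor(d["image"],cv2.COLOR_RGB2HSV);m=cv2.inRange(hsv,lo,hi)
    n,l,s,c=cv2.connectedComponentsWithStats(m)
    return [(c[i].round(1),s[i,4],s[i,2:4]) for i in range(1,n) if s[i,4]>=amin],l
E
python3 - <<'E'
from h import *
s,t=cam("scene"),cam("top")
for d in(s,t):
    for b in blobs(d,(8,215,180))[0]:print(b[0],b[1],b[2])
    print()
names=["hex","sq","ring","bar","oval","disc"]
S=dict(sq=(276,142),hex=(313,145),ring=(207,237),bar=(180,256),oval=(147,286),disc=(153,325))
T=dict(hex=(147,227),sq=(165,270),ring=(329,248),bar=(362,257),oval=(403,258),disc=(425,228))
for n in names:print(n,tri([(s,S[n]),(t,T[n])]),onz(t,T[n],.016))
print(proj(t,np.array([0,0,0])),s["f"],t["f"])
# chest top corners, drawer
for n,a,b in [("chest far-left",(386,178),(179,127)),("near-left",(312,166),(196,195)),("near-r",(295,233),(275,175)),("far r",(374,246),(254,108)),("tile stack?",(326,125),(101,231))]:print(n,tri([(s,a),(t,b)]))
E
python3 - <<'E'
import sys;sys.path.insert(0,'.')
from h import *
s,t=cam("scene"),cam("top")
a=cv2.resize(s["image"][140:340,140:400],None,fx=3,fy=3,interpolation=2)[:,:,::-1]
b=cv2.resize(t["image"][90:280,140:440],None,fx=2.6,fy=2.6,interpolation=2)[:,:,::-1]
cv2.imwrite("pics/a.png",a);cv2.imwrite("pics/b.png",b)
E
```

```text
[146.6 226.9] 106 [12 11]
[424.  227.5] 105 [12 12]
[328.2 247.6] 100 [13 12]
[361.1 256.5] 155 [13 18]
[402.1 258.3] 141 [17 11]
[164.3 269.2] 136 [16 15]

hex (array([0.52990328, 0.41419597, 0.01068941]), np.float64(0.001611756914876566)) [0.52755693 0.41182084 0.016     ]
sq (array([0.40273209, 0.36501135, 0.00796478]), np.float64(0.002707807883103311)) [0.39981142 0.36149139 0.016     ]
ring (array([ 0.4327825 , -0.11068436,  0.00960378]), np.float64(0.0008471206593481608)) [ 0.43141575 -0.11051532  0.016     ]
bar (array([ 0.40225145, -0.20181633,  0.00763652]), np.float64(0.0029842770683512466)) [ 0.39939068 -0.20243758  0.016     ]
oval (array([ 0.38944145, -0.31936914,  0.01327655]), np.float64(0.0006788798266885429)) [ 0.38876282 -0.31916406  0.016     ]
disc (array([ 0.47212132, -0.3945348 ,  0.01134351]), np.float64(0.0008482745125803156)) [ 0.4708954  -0.39369858  0.016     ]
[302.22075519 410.01003848] 389.35082098531245 483.93431199676394
chest far-left (array([0.81597703, 0.30624088, 0.07258903]), np.float64(0.008823922007008633))
near-left (array([0.59800287, 0.25678244, 0.06858225]), np.float64(0.0030829527219054086))
near-r (array([0.65577472, 0.02722361, 0.01493178]), np.float64(0.004606095672303216))
far r (array([0.87147838, 0.08028974, 0.02980947]), np.float64(0.0004493338031558144))
tile stack? (array([0.52548044, 0.5468855 , 0.01128944]), np.float64(7.277857531048016e-05))
```

View pics/a.png

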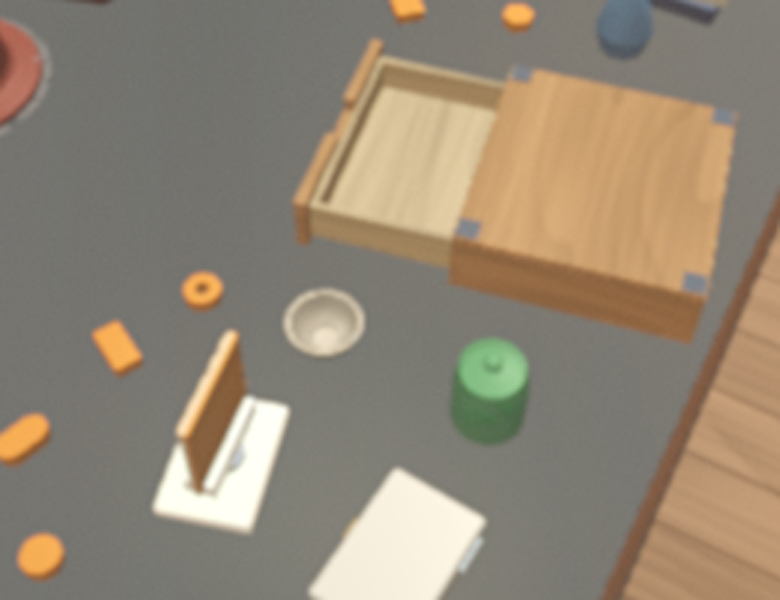

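View pics/b.png

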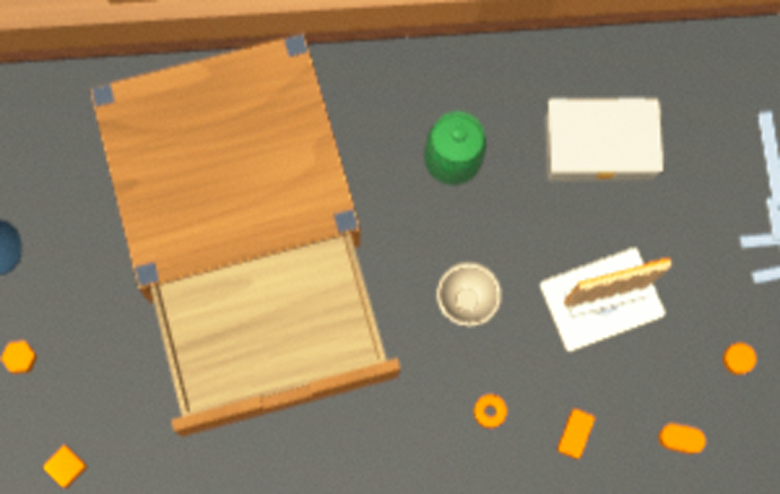

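```bash
python3 - <<'E'
from h import *
from scipy.optimize import least_squares
s,t=cam("scene"),cam("top")
cb=lambda p:np.array(p)/2.6+[140,90]; ca=lambda p:np.array(p)/3+[140,140]
def rect(hx,hy,z,p):  # far-left, far-right, near-right, near-left
    c,sn=np.cos(p[2]),np.sin(p[2]); L=np.array([[hx,hy],[hx,-hy],[-hx,-hy],[-hx,hy]])
    return np.c_[L@np.array([[c,sn],[-sn,c]])+p[:2],np.full(4,z)]
def fit(hx,hy,z,top,sc,p0):
    f=lambda p:np.r_[(proj(t,rect(hx,hy,z,p))-top).ravel(),(proj(s,rect(hx,hy,z,p))-sc).ravel()]
    r=least_squares(f,p0); print(r.x.round(4),np.degrees(r.x[2]).round(2),np.abs(r.fun).max().round(2),r.fun.round(1)); return r.x
c=fit(.12,.125,.075,cb([(93,91),(304,37),(357,225),(138,280)]),ca([(735,113),(698,290),(455,240),(517,70)]),[.73,.17,.2])
# foot top z=.014
e=fit(.0425,.06,.014,cb([(541,285),(635,248),(665,313),(571,350)]),ca([(290,407),(252,530),(155,510),(211,395)]),[.52,-.25,.2])
# tile top edge ends, scene & top
print(tri([(s,ca((232,335))),(t,cb((568,290)))]),tri([(s,ca((183,434))),(t,cb((668,263)))]))
# drawer front: outer top edge ends (z=.068)
u=np.array([np.cos(c[2]),np.sin(c[2])])
for p in [(173,421),(397,362),(398,372),(178,433)]:
    for z in(.068,):
        X=onz(t,cb(p),z)[:2]-c[:2]; print("front",X@u, X@[-u[1],u[0]])
for p in [(378,40),(300,206)]:
    X=onz(s,ca(p),.068)[:2]-c[:2]; print("front s",X@u, X@[-u[1],u[0]])
E
```

```text
[0.7272 0.1676 0.1976] 11.32 2.53 [-1.2 -2.1  0.3 -2.2  1.2  1.1 -0.1  2.3  0.4 -0.4  2.5  2.5 -1.7 -1.8
 -1.6 -2.2]
[ 0.5545 -0.2481  0.2877] 16.48 3.96 [-0.7 -2.6  0.6 -2.   0.5 -0.7 -1.2 -0.9 -0.  -0.4 -0.4 -0.2 -0.7 -0.3
 -4.  -2.3]
(array([ 0.53930989, -0.19195683,  0.11588902]), np.float64(0.002169795805937899)) (array([ 0.56092384, -0.29455816,  0.12793108]), np.float64(0.0011260124990717334))
front -0.2714774420628911 0.12253384145992041
front -0.27253242605292294 -0.12452941516447176
front -0.28326391143927254 -0.12264859631193102
front -0.2852775171765008 0.12034515127164784
front s -0.27166658945595357 0.12354892449689903
front s -0.26900479472518474 -0.12948164626370326
```

```bash
cat >> h.py <<'E'
def go(x,y,z,yaw):
    "offset mm / rotation for tool pointing down, tool x heading yaw deg (mod 180, nearest)"
    o=ctrl.get_obs(); R0=R.from_rotvec(o["tool_rot"]); q1=np.degrees(np.arctan2(y,x))
    q6=(q1+90-yaw+90)%180-90; yaw=q1+90-q6
    a=np.radians(yaw); Rt=R.from_matrix(np.array([[np.cos(a),np.sin(a),0],[np.sin(a),-np.cos(a),0],[0,0,-1]]).T)
    off=R0.inv().apply(np.array([x,y,z])-o["tool_pos"])*1000; rv=(R0.inv()*Rt).as_rotvec()
    print("off",off.round(1),"rot",rv.round(3),"| q6",round(q6),"t",round(o["t"],2),"z",o["tool_pos"].round(4),"open",round(o["opening"],4))
E
python3 - <<'E'
from h import *
d=cam("wrist");o=ctrl.get_obs();R0=R.from_rotvec(o["tool_rot"]).as_matrix()
print("cam in tool",R0.T@(d["xyz"]-o["tool_pos"]),"\n",(R0.T@d["R"]).round(3),d["f"],d["cx"],d["cy"])
go(.40,-.33,.25,40)
E
```

```text
cam in tool [ 0.07435582 -0.00103622 -0.1423148 ] 
 [[ 0.     0.956  0.293]
 [ 1.    -0.    -0.001]
 [-0.001  0.293 -0.956]] 295.72292705805773 284.160174223824 208.37302479002648
off [ 226.6 -158.5  -18.7] rot [-0.    -0.    -0.269] | q6 10 t 0.45 z [ 0.2599 -0.5684  0.2312] open 0.0851
```

```bash
python3 -m handwheel '[{"gripper":-1,"offset":[45,-32,-4],"rotation":[0,0,-0.06]},{"gripper":-1,"offset":[90,-64,-8],"rotation":[0,0,-0.12]},{"gripper":-1,"offset":[135,-96,-12],"rotation":[0,0,-0.18]},{"gripper":-1,"offset":[180,-126,-16],"rotation":[0,0,-0.24]},{"gripper":-1,"offset":[210,-147,-19],"rotation":[0,0,-0.27]},{"gripper":-1,"offset":[227,-158,-19],"rotation":[0,0,-0.27]},{"gripper":-1,"offset":[227,-158,-19],"rotation":[0,0,-0.27]},{"gripper":-1,"offset":[227,-158,-19],"rotation":[0,0,-0.27]}]' 40
python3 - <<'E'
from h import *
d=cam("wrist");t=cam("top");s=cam("scene")
cv2.imwrite("pics/w1.png",d["image"][:,:,::-1])
for c,a,wh in blobs(d)[0]:print("w",c,a,wh,onz(d,c,.008).round(4))
for c,a,wh in blobs(t)[0]:print("t",c,a,wh,onz(t,c,.012).round(4))
E
```

```text
t: 1.45
tool_pos: [0.4003, -0.3309, 0.2503]
tool_rot: [2.952, 1.075, -0.001]
contact_force: [0.1, 0.3, -0.3]
opening: 0.0855
grip_force: 0.0
w [370.7   9. ] 141 [32 20] [ 0.6093 -0.2819  0.008 ]
w [154.9  33.9] 493 [31 37] [ 0.4317 -0.1093  0.008 ]
w [203.4 109.8] 932 [45 36] [ 0.3998 -0.2003  0.008 ]
w [356.8 165.7] 558 [27 27] [ 0.4719 -0.3935  0.008 ]
w [270.  178.3] 673 [29 35] [ 0.3862 -0.3174  0.008 ]
t [146.7 226.9] 112 [13 12] [0.5287 0.4137 0.012 ]
t [423.7 227.2] 102 [13 12] [ 0.4741 -0.3915  0.012 ]
t [328.1 247.6] 105 [13 12] [ 0.4332 -0.1085  0.012 ]
t [361.  256.4] 161 [14 18] [ 0.4017 -0.2005  0.012 ]
t [399.4 258. ] 100 [12 11] [ 0.3898 -0.3099  0.012 ]
t [164.2 269. ] 145 [16 15] [0.4032 0.3646 0.012 ]
```

View pics/w1.png

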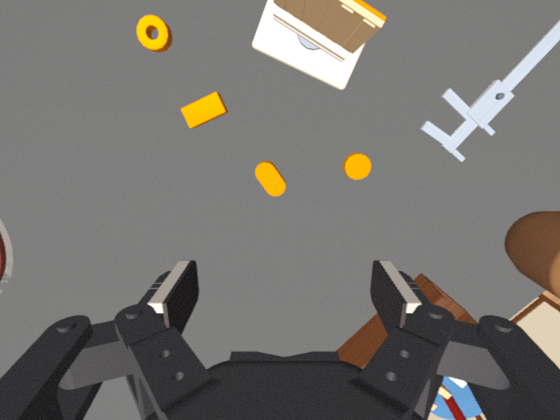

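The wrist view shows the disc (357,166), oval (270,178), bar (203,110) and ring (155,34). The tile's ribbed back faces the robot. Wrist and top views agree to about 2 mm. I'll start with the disc.

```bash
cat >> h.py <<'E'
def look(near,name="wrist",zt=.016,save=None):
    "sample nearest to near: centre & long-axis heading via top-face outline"
    d=cam(name); bs,l=blobs(d)
    k=min(bs,key=lambda b:np.hypot(*(onz(d,b[0],.01)[:2]-near)))
    m=(l==l[int(k[0][1]),int(k[0][0])]).astype(np.uint8)
    if l[int(k[0][1]),int(k[0][0])]==0: m=(l==[i for i in range(1,l.max()+1) if (l==i).sum()==k[1]][0]).astype(np.uint8)
    c=max(cv2.findContours(m,0,1)[0],key=cv2.contourArea)[:,0]
    W=np.array([onz(d,p,zt-.004)[:2] for p in c]); (cx,cy),(w,h),a=cv2.minAreaRect((W*1e4).astype(np.float32))
    if w<h:a+=90
    print(name,"centre",np.round([cx/1e4,cy/1e4],4),"size mm",np.round([w/10,h/10],1),"long axis",round(a%180,1),"px",k[0],"centroid",onz(d,k[0],zt-.004).round(4))
    if save: cv2.imwrite(save,d["image"][:,:,::-1])
    return d,k[0]
E
python3 - <<'E'
from h import *
for n in [(.472,-.394),(.388,-.318),(.40,-.2),(.432,-.109)]: look(n)
go(.472,-.393,.12,40)
E
```

```text
wrist centre [ 0.4717 -0.3927] size mm [32.3 34.1] long axis 130.0 px [356.9 165.5] centroid [ 0.4718 -0.3925  0.012 ]
wrist centre [ 0.3866 -0.3177] size mm [48.3 27.2] long axis 74.5 px [270.1 178.2] centroid [ 0.387  -0.3171  0.012 ]
wrist centre [ 0.4001 -0.2011] size mm [26.1 50.3] long axis 153.7 px [203.3 109.8] centroid [ 0.4004 -0.201   0.012 ]
wrist centre [ 0.4315 -0.1092] size mm [35.1 33. ] long axis 23.5 px [154.9  33.6] centroid [ 0.4323 -0.1108  0.012 ]
off [ 14.9  93.8 130.2] rot [-0.  0. -0.] | q6 10 t 1.8 z [ 0.4003 -0.3308  0.2502] open 0.0855
```

```bash
python3 -m handwheel '[{"gripper":-1,"offset":[4,24,32],"rotation":[0,0,0]},{"gripper":-1,"offset":[8,48,65],"rotation":[0,0,0]},{"gripper":-1,"offset":[12,72,98],"rotation":[0,0,0]},{"gripper":-1,"offset":[14,86,120],"rotation":[0,0,0]},{"gripper":-1,"offset":[15,94,130],"rotation":[0,0,0]},{"gripper":-1,"offset":[15,94,130],"rotation":[0,0,0]},{"gripper":-1,"offset":[15,94,130],"rotation":[0,0,0]},{"gripper":-1,"offset":[15,94,130],"rotation":[0,0,0]}]'
python3 - <<'E'
from h import *
look((.472,-.394),save="pics/w2.png"); go(.472,-.393,.002,40)
E
```

```text
t: 2.8
tool_pos: [0.4729, -0.3929, 0.1218]
tool_rot: [2.95, 1.075, 0.001]
contact_force: [-0.5, -0.5, -0.6]
opening: 0.0851
grip_force: 0.0
wrist centre [ 0.4724 -0.3924] size mm [35.2 32.2] long axis 40.0 px [283.6 205.8] centroid [ 0.4718 -0.3924  0.012 ]
off [ -0.7  -0.7 119.6] rot [ 0.002 -0.     0.001] | q6 10 t 2.85 z [ 0.4728 -0.3929  0.1216] open 0.0856
```

```bash
python3 -m handwheel '[{"gripper":-0.3,"offset":[0,-1,30],"rotation":[0,0,0]},{"gripper":-0.3,"offset":[-1,-1,60],"rotation":[0,0,0]},{"gripper":-0.3,"offset":[-1,-1,88],"rotation":[0,0,0]},{"gripper":-0.3,"offset":[-1,-1,105],"rotation":[0,0,0]},{"gripper":-0.3,"offset":[-1,-1,114],"rotation":[0,0,0]},{"gripper":-0.3,"offset":[-1,-1,119],"rotation":[0,0,0]},{"gripper":-0.3,"offset":[-1,-1,119],"rotation":[0,0,0]},{"gripper":-0.3,"offset":[-1,-1,119],"rotation":[0,0,0]}]'
python3 -m handwheel '[{"gripper":1,"offset":[0,0,0],"rotation":[0,0,0]},{"gripper":1,"offset":[0,0,0],"rotation":[0,0,0]},{"gripper":1,"offset":[0,0,0],"rotation":[0,0,0]},{"gripper":1,"offset":[0,0,0],"rotation":[0,0,0]},{"gripper":1,"offset":[0,0,0],"rotation":[0,0,0]},{"gripper":1,"offset":[0,0,0],"rotation":[0,0,0]},{"gripper":1,"offset":[0,0,0],"rotation":[0,0,0]},{"gripper":1,"offset":[0,0,0],"rotation":[0,0,0]}]' 40
```

```text
t: 3.85
tool_pos: [0.4717, -0.3931, 0.0023]
tool_rot: [2.95, 1.075, 0.001]
contact_force: [0.1, -0.2, -0.4]
opening: 0.0554
grip_force: 0.0
t: 4.85
tool_pos: [0.4717, -0.3931, 0.0022]
tool_rot: [2.95, 1.075, 0.001]
contact_force: [0.7, 0.5, 5.5]
opening: 0.0319
grip_force: 40.1
```

```bash
python3 -m handwheel '[{"gripper":1,"offset":[0,0,-10],"rotation":[0,0,0]},{"gripper":1,"offset":[0,0,-40],"rotation":[0,0,0]},{"gripper":1,"offset":[0,0,-80],"rotation":[0,0,0]},{"gripper":1,"offset":[0,0,-120],"rotation":[0,0,0]},{"gripper":1,"offset":[0,0,-160],"rotation":[0,0,0]},{"gripper":1,"offset":[0,0,-200],"rotation":[0,0,0]},{"gripper":1,"offset":[0,0,-220],"rotation":[0,0,0]},{"gripper":1,"offset":[0,0,-220],"rotation":[0,0,0]}]'
python3 - <<'E'
from h import *
go(.50,.13,.24,11.3);go(.50,.13,.24,12.5)
E
```

```text
t: 5.85
tool_pos: [0.4716, -0.393, 0.2227]
tool_rot: [2.949, 1.075, 0.002]
contact_force: [0.6, 0.1, -1.0]
opening: 0.032
grip_force: 39.8
off [ 358.2 -382.1  -18.3] rot [ 1.00e-03  3.00e-03 -2.64e+00] | q6 -87 t 5.85 z [ 0.4716 -0.393   0.2227] open 0.032
off [ 358.2 -382.1  -18.3] rot [ 1.000e-03  3.000e-03 -2.661e+00] | q6 -88 t 5.85 z [ 0.4716 -0.393   0.2227] open 0.032
```

```bash
sed -i 's/q6=(q1+90-yaw+90)%180-90/q6=(q1+90-yaw+60)%180-60/' h.py
python3 -m handwheel '[{"gripper":1,"offset":[20,-22,-5],"rotation":[0,0,0]},{"gripper":1,"offset":[50,-54,-10],"rotation":[0,0,0.05]},{"gripper":1,"offset":[85,-91,-18],"rotation":[0,0,0.1]},{"gripper":1,"offset":[120,-128,-18],"rotation":[0,0,0.2]},{"gripper":1,"offset":[155,-165,-18],"rotation":[0,0,0.3]},{"gripper":1,"offset":[190,-203,-18],"rotation":[0,0,0.4]},{"gripper":1,"offset":[225,-240,-18],"rotation":[0,0,0.5]},{"gripper":1,"offset":[250,-267,-18],"rotation":[0,0,0.5]}]'
python3 - <<'E'
from h import *
go(.50,.13,.24,11.3)
E
```

```text
t: 6.85
tool_pos: [0.4894, -0.0251, 0.2363]
tool_rot: [-3.124, -0.313, 0.007]
contact_force: [0.7, 0.0, -0.6]
opening: 0.032
grip_force: 39.8
off [  41.1 -149.9   -3.5] rot [-0.002  0.004  0.002] | q6 93 t 6.85 z [ 0.4894 -0.0251  0.2363] open 0.032
```

```bash

python3 -m handwheel '[{"gripper":1,"offset":[10,-30,-3],"rotation":[0,0.004,0]},{"gripper":1,"offset":[20,-65,-3],"rotation":[0,0.004,0]},{"gripper":1,"offset":[30,-100,-3],"rotation":[0,0.004,0]},{"gripper":1,"offset":[36,-130,-3],"rotation":[0,0.004,0]},{"gripper":1,"offset":[41,-150,-3],"rotation":[0,0.004,0]},{"gripper":1,"offset":[41,-150,-3],"rotation":[0,0.004,0]},{"gripper":1,"offset":[41,-150,-3],"rotation":[0,0.004,0]},{"gripper":1,"offset":[41,-150,-3],"rotation":[0,0.004,0]}]'
python3 - <<'E'
from h import *
d=cam("wrist");np.save("w3.npy",d,allow_pickle=True);cv2.imwrite("pics/w3.png",d["image"][:,:,::-1])
E
```

```text
t: 7.85
tool_pos: [0.5012, 0.127, 0.2417]
tool_rot: [-3.126, -0.31, -0.005]
contact_force: [-0.6, 0.2, -0.0]
opening: 0.0325
grip_force: 39.8
```

View pics/w3.png

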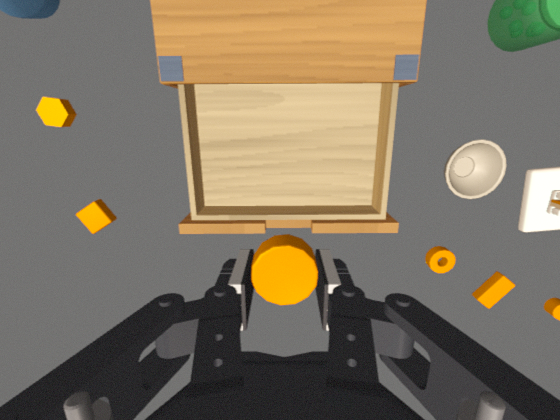

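```bash
python3 - <<'E'
from h import *
d=np.load("w3.npy",allow_pickle=True).item()
for n,p,z in [("chestL",(158,83),.075),("chestR",(418,83),.075),("frontoutL",(180,234),.068),("frontoutR",(398,233),.068),("frontinL",(180,222),.068),("frontinR",(398,220),.068),("floor nl",(201,209),.016),("floor nr",(375,206),.016),("floor fr",(380,83),.016),("floor fl",(196,84),.016)]:
    print(n,onz(d,p,z).round(4))
# two-view height check of drawer floor near corners with the top camera
t=cam("top");cv2.imwrite("pics/t2.png",t["image"][:,:,::-1])
for p in[(201,209),(375,206)]:
    q=onz(d,p,.016);print(proj(t,q))
E
```

```text
chestL [0.5817 0.2683 0.075 ]
chestR [0.6313 0.0214 0.075 ]
frontoutL [0.4257 0.2343 0.068 ]
frontoutR [ 0.476  -0.0107  0.068 ]
frontinL [0.4403 0.2357 0.068 ]
frontinR [ 0.4911 -0.0059  0.068 ]
floor nl [0.4417 0.226  0.016 ]
floor nr [0.4902 0.0049 0.016 ]
floor fr [0.6337 0.0413 0.016 ]
floor fl [0.5909 0.2492 0.016 ]
[211.97285513 252.18140717]
[287.49911083 230.48514291]
```

```bash
cat >> h.py <<'E'
D=np.array([.533,.1293]); YAW=11.4
def slot(x,y,z,dy=0): 
    a=np.radians(YAW); p=D+np.array([[np.cos(a),-np.sin(a)],[np.sin(a),np.cos(a)]])@[x/1e3,y/1e3]; print("slot",p.round(4)); go(*p,z,YAW+dy)
E
python3 - <<'E'
from h import *
slot(18,0,.10);slot(18,0,.0195)
E
```

```text
slot [0.5506 0.1329]
off [ 48.9   4.1 142.3] rot [ 0.    -0.004 -0.001] | q6 92 t 7.95 z [0.5014 0.1272 0.2422] open 0.0324
slot [0.5506 0.1329]
off [ 48.5   4.1 222.8] rot [ 0.    -0.004 -0.001] | q6 92 t 7.95 z [0.5014 0.1272 0.2422] open 0.0324
```

```bash

python3 -m handwheel '[{"gripper":1,"offset":[20,2,20],"rotation":[0,-0.004,0]},{"gripper":1,"offset":[49,4,50],"rotation":[0,-0.004,0]},{"gripper":1,"offset":[49,4,90],"rotation":[0,-0.004,0]},{"gripper":1,"offset":[49,4,130],"rotation":[0,-0.004,0]},{"gripper":1,"offset":[49,4,165],"rotation":[0,-0.004,0]},{"gripper":1,"offset":[49,4,190],"rotation":[0,-0.004,0]},{"gripper":1,"offset":[49,4,205],"rotation":[0,-0.004,0]},{"gripper":1,"offset":[49,4,210],"rotation":[0,-0.004,0]}]'
python3 -m handwheel '[{"gripper":1,"offset":[0,0,0],"rotation":[0,0,0]},{"gripper":1,"offset":[0,0,2],"rotation":[0,0,0]},{"gripper":1,"offset":[0,0,4],"rotation":[0,0,0]},{"gripper":1,"offset":[0,0,6],"rotation":[0,0,0]},{"gripper":1,"offset":[0,0,8],"rotation":[0,0,0]},{"gripper":1,"offset":[0,0,10],"rotation":[0,0,0]},{"gripper":1,"offset":[0,0,11],"rotation":[0,0,0]},{"gripper":1,"offset":[0,0,11],"rotation":[0,0,0]}]'
python3 - <<'E'
from h import *
slot(18,0,.0195);print(ctrl.get_obs()["contact_force"])
E
```

```text
t: 8.95
tool_pos: [0.5508, 0.1335, 0.0319]
tool_rot: [3.126, 0.311, -0.001]
contact_force: [-0.2, -0.4, 0.0]
opening: 0.0323
grip_force: 39.8
t: 9.95
tool_pos: [0.5509, 0.1338, 0.0213]
tool_rot: [-3.126, -0.312, 0.0]
contact_force: [-0.2, -0.0, 0.1]
opening: 0.032
grip_force: 39.8
slot [0.5506 0.1329]
off [-0.5  0.9  1.8] rot [-0.  0. -0.] | q6 92 t 9.95 z [0.5509 0.1338 0.0213] open 0.032
[-0.22860565 -0.00750386  0.06584767]
```

```bash

python3 -m handwheel '[{"gripper":1,"offset":[0,0,1],"rotation":[0,0,0]},{"gripper":1,"offset":[0,0,2],"rotation":[0,0,0]},{"gripper":1,"offset":[0,0,3],"rotation":[0,0,0]},{"gripper":1,"offset":[0,0,3],"rotation":[0,0,0]},{"gripper":1,"offset":[0,0,3],"rotation":[0,0,0]},{"gripper":1,"offset":[0,0,3],"rotation":[0,0,0]},{"gripper":1,"offset":[0,0,3],"rotation":[0,0,0]},{"gripper":1,"offset":[0,0,3],"rotation":[0,0,0]}]'
```

```text
t: 10.95
tool_pos: [0.551, 0.1338, 0.0185]
tool_rot: [-3.126, -0.312, 0.0]
contact_force: [-0.5, -0.4, -0.5]
opening: 0.0323
grip_force: 39.8
```

```bash

python3 -m handwheel '[{"gripper":1,"offset":[0,0,0.7],"rotation":[0,0,0]},{"gripper":1,"offset":[0,0,1.4],"rotation":[0,0,0]},{"gripper":1,"offset":[0,0,2],"rotation":[0,0,0]},{"gripper":1,"offset":[0,0,2],"rotation":[0,0,0]},{"gripper":1,"offset":[0,0,2],"rotation":[0,0,0]},{"gripper":1,"offset":[0,0,2],"rotation":[0,0,0]},{"gripper":1,"offset":[0,0,2],"rotation":[0,0,0]},{"gripper":1,"offset":[0,0,2],"rotation":[0,0,0]}]'
```

```text
t: 11.95
tool_pos: [0.5524, 0.134, 0.0182]
tool_rot: [-3.126, -0.312, -0.004]
contact_force: [-1.4, -0.0, 6.0]
opening: 0.0322
grip_force: 40.4
```

```bash

python3 -m handwheel '[{"gripper":-0.1,"offset":[0,0,0],"rotation":[0,0,0]},{"gripper":-0.1,"offset":[0,0,0],"rotation":[0,0,0]},{"gripper":-0.1,"offset":[0,0,0],"rotation":[0,0,0]},{"gripper":-0.1,"offset":[0,0,0],"rotation":[0,0,0]},{"gripper":-0.1,"offset":[0,0,-10],"rotation":[0,0,0]},{"gripper":-0.1,"offset":[0,0,-50],"rotation":[0,0,0]},{"gripper":-0.1,"offset":[0,0,-100],"rotation":[0,0,0]},{"gripper":-0.1,"offset":[0,0,-150],"rotation":[0,0,0]}]'
python3 -m handwheel '[{"gripper":-0.1,"offset":[0,0,-50],"rotation":[0,0,0]},{"gripper":-0.1,"offset":[-10,40,-70],"rotation":[0,0,0]},{"gripper":-0.1,"offset":[-30,90,-70],"rotation":[0,0,0]},{"gripper":-0.1,"offset":[-50,140,-70],"rotation":[0,0,0]},{"gripper":-0.1,"offset":[-70,190,-70],"rotation":[0,0,0]},{"gripper":-0.1,"offset":[-80,220,-70],"rotation":[0,0,0]},{"gripper":-0.1,"offset":[-80,230,-70],"rotation":[0,0,0]},{"gripper":-0.1,"offset":[-80,230,-70],"rotation":[0,0,0]}]'
python3 - <<'E'
from h import *
d,_=look((.553,.134),"top",zt=.032)
look((.3866,-.3177),"top")
for c,a,wh in blobs(d)[0]:print("t",c,a,onz(d,c,.012).round(4))
for n in [(.43,-.11),(.40,-.2),(.387,-.318)]: look(n)
go(.3868,-.3172,.12,74.5)
E
```

```text
t: 12.95
tool_pos: [0.5509, 0.1338, 0.1687]
tool_rot: [-3.126, -0.312, -0.001]
contact_force: [0.7, 0.2, -0.0]
opening: 0.0468
grip_force: 0.0
t: 13.95
tool_pos: [0.5183, -0.1075, 0.2369]
tool_rot: [-3.126, -0.311, -0.001]
contact_force: [0.0, 0.1, -0.4]
opening: 0.0468
grip_force: 0.0
top centre [0.5542 0.1344] size mm [31.5 30.9] long axis 41.2 px [241.5 211.2] centroid [0.5536 0.1345 0.028 ]
top centre [ 0.3882 -0.3173] size mm [47.  27.3] long axis 74.7 px [401.9 258.3] centroid [ 0.3885 -0.317   0.012 ]
t [241.5 211.2] 103 [0.5569 0.1354 0.012 ]
t [146.7 226.9] 112 [0.5287 0.4137 0.012 ]
t [361.4 257.6] 129 [ 0.3982 -0.2013  0.012 ]
t [158.7 257.8] 149 [0.4362 0.3799 0.012 ]
t [401.9 258.3] 146 [ 0.3885 -0.317   0.012 ]
wrist centre [ 0.4311 -0.109 ] size mm [35.  33.8] long axis 11.5 px [273.2 242. ] centroid [ 0.4312 -0.1086  0.012 ]
wrist centre [ 0.3895 -0.1873] size mm [39.9 17.2] long axis 18.4 px [323.9 279.1] centroid [ 0.3901 -0.1887  0.012 ]
wrist centre [ 0.3874 -0.3103] size mm [48.  27.1] long axis 73.5 px [405.3 293.5] centroid [ 0.3906 -0.3079  0.012 ]
off [-170.7  180.4  116.5] rot [-0.  -0.  -1.1] | q6 -24 t 14.2 z [ 0.5182 -0.1064  0.2365] open 0.0468
```

```bash

python3 -m handwheel '[{"gripper":-0.3,"offset":[-20,22,5],"rotation":[0,0,-0.15]},{"gripper":-0.3,"offset":[-50,54,15],"rotation":[0,0,-0.32]},{"gripper":-0.3,"offset":[-85,90,30],"rotation":[0,0,-0.49]},{"gripper":-0.3,"offset":[-120,126,55],"rotation":[0,0,-0.66]},{"gripper":-0.3,"offset":[-150,158,80],"rotation":[0,0,-0.83]},{"gripper":-0.3,"offset":[-165,175,105],"rotation":[0,0,-1.0]},{"gripper":-0.3,"offset":[-171,180,116],"rotation":[0,0,-1.1]},{"gripper":-0.3,"offset":[-171,180,116],"rotation":[0,0,-1.1]}]'
python3 - <<'E'
from h import *
look((.3866,-.3177));go(.3868,-.3172,.003,74.5)
E
```

```text
t: 15.2
tool_pos: [0.3854, -0.317, 0.1194]
tool_rot: [-2.502, -1.896, 0.0]
contact_force: [0.7, 0.5, 0.5]
opening: 0.0558
grip_force: 0.0
wrist centre [ 0.3875 -0.3171] size mm [50.6 25.8] long axis 73.7 px [287.2 205.9] centroid [ 0.3872 -0.3166  0.012 ]
off [1.000e-01 7.000e-01 1.173e+02] rot [-0.    -0.001 -0.003] | q6 -24 t 15.25 z [ 0.3861 -0.3172  0.1203] open 0.0555
```

```bash

python3 -m handwheel '[{"gripper":-0.3,"offset":[0,1,30],"rotation":[0,0,0]},{"gripper":-0.3,"offset":[0,1,65],"rotation":[0,0,0]},{"gripper":-0.3,"offset":[0,1,95],"rotation":[0,0,0]},{"gripper":-0.3,"offset":[0,1,110],"rotation":[0,0,0]},{"gripper":-0.3,"offset":[0,1,117],"rotation":[0,0,0]},{"gripper":-0.3,"offset":[0,1,117],"rotation":[0,0,0]},{"gripper":1,"offset":[0,1,117],"rotation":[0,0,0]},{"gripper":1,"offset":[0,1,117],"rotation":[0,0,0]}]'
python3 -m handwheel '[{"gripper":1,"offset":[0,0,0],"rotation":[0,0,0]},{"gripper":1,"offset":[0,0,0],"rotation":[0,0,0]},{"gripper":1,"offset":[0,0,0],"rotation":[0,0,0]},{"gripper":1,"offset":[0,0,0],"rotation":[0,0,0]},{"gripper":1,"offset":[0,0,0],"rotation":[0,0,0]},{"gripper":1,"offset":[0,0,-15],"rotation":[0,0,0]},{"gripper":1,"offset":[0,0,-50],"rotation":[0,0,0]},{"gripper":1,"offset":[0,0,-100],"rotation":[0,0,0]}]'
python3 -m handwheel '[{"gripper":1,"offset":[0,0,-50],"rotation":[0,0,0]},{"gripper":1,"offset":[0,0,-100],"rotation":[0,0,0]},{"gripper":1,"offset":[0,0,-125],"rotation":[0,0,0]},{"gripper":1,"offset":[0,0,-125],"rotation":[0,0,0]},{"gripper":1,"offset":[0,0,-125],"rotation":[0,0,0]},{"gripper":1,"offset":[0,0,-125],"rotation":[0,0,0]},{"gripper":1,"offset":[0,0,-125],"rotation":[0,0,0]},{"gripper":1,"offset":[0,0,-125],"rotation":[0,0,0]}]'
python3 - <<'E'
from h import *
slot(18,-62,.14)
E
```

```text
t: 16.25
tool_pos: [0.3877, -0.3189, 0.005]
tool_rot: [2.5, 1.898, 0.0]
contact_force: [-0.3, 0.7, -0.0]
opening: 0.0248
grip_force: 39.5
t: 17.25
tool_pos: [0.3857, -0.3167, 0.1033]
tool_rot: [-2.499, -1.897, 0.001]
contact_force: [0.4, -1.2, 0.3]
opening: 0.0248
grip_force: 39.5
t: 18.25
tool_pos: [0.3867, -0.3178, 0.2277]
tool_rot: [-2.501, -1.899, 0.0]
contact_force: [-0.4, -0.8, 0.5]
opening: 0.0249
grip_force: 39.5
slot [0.5629 0.0721]
off [422.8  65.1  88. ] rot [-1.0e-03 -0.0e+00  1.1e+00] | q6 86 t 18.25 z [ 0.3867 -0.3178  0.2277] open 0.0249
```

```bash

python3 -m handwheel '[{"gripper":1,"offset":[25,4,0],"rotation":[0,0,0.12]},{"gripper":1,"offset":[70,11,0],"rotation":[0,0,0.27]},{"gripper":1,"offset":[125,19,0],"rotation":[0,0,0.43]},{"gripper":1,"offset":[180,28,0],"rotation":[0,0,0.6]},{"gripper":1,"offset":[235,36,0],"rotation":[0,0,0.77]},{"gripper":1,"offset":[290,45,0],"rotation":[0,0,0.94]},{"gripper":1,"offset":[340,53,0],"rotation":[0,0,1.1]},{"gripper":1,"offset":[380,59,0],"rotation":[0,0,1.1]}]'
python3 - <<'E'
from h import *
slot(18,-62,.03)
E
```

```text
t: 19.25
tool_pos: [0.5464, 0.0343, 0.2284]
tool_rot: [-3.126, -0.312, -0.0]
contact_force: [0.2, 0.8, -0.5]
opening: 0.0248
grip_force: 39.5
slot [0.5629 0.0721]
off [ 23.7 -33.8 198.4] rot [-0. -0.  0.] | q6 86 t 19.25 z [0.5464 0.0343 0.2284] open 0.0248
```

```bash

python3 -m handwheel '[{"gripper":1,"offset":[23,-33,10],"rotation":[0,0,0]},{"gripper":1,"offset":[23,-33,40],"rotation":[0,0,0]},{"gripper":1,"offset":[23,-33,80],"rotation":[0,0,0]},{"gripper":1,"offset":[23,-33,120],"rotation":[0,0,0]},{"gripper":1,"offset":[23,-33,150],"rotation":[0,0,0]},{"gripper":1,"offset":[23,-33,175],"rotation":[0,0,0]},{"gripper":1,"offset":[23,-33,190],"rotation":[0,0,0]},{"gripper":1,"offset":[23,-33,196],"rotation":[0,0,0]}]'
python3 - <<'E'
from h import *
slot(18,-62,.021)
E
```

```text
t: 20.25
tool_pos: [0.5615, 0.0691, 0.0317]
tool_rot: [-3.126, -0.312, 0.002]
contact_force: [0.1, 0.6, 0.3]
opening: 0.0251
grip_force: 39.6
slot [0.5629 0.0721]
off [ 2.  -2.6 10.7] rot [-0.     0.001 -0.   ] | q6 86 t 20.25 z [0.5615 0.0691 0.0317] open 0.0251
```

```bash

python3 -m handwheel '[{"gripper":1,"offset":[1,-2,3],"rotation":[0,0,0]},{"gripper":1,"offset":[1,-3,6],"rotation":[0,0,0]},{"gripper":1,"offset":[1,-3,8],"rotation":[0,0,0]},{"gripper":1,"offset":[1,-3,10],"rotation":[0,0,0]},{"gripper":1,"offset":[1,-3,11],"rotation":[0,0,0]},{"gripper":1,"offset":[1,-3,11.5],"rotation":[0,0,0]},{"gripper":1,"offset":[1,-3,11.5],"rotation":[0,0,0]},{"gripper":1,"offset":[1,-3,11.5],"rotation":[0,0,0]}]'
```

```text
t: 21.25
tool_pos: [0.5623, 0.0722, 0.0211]
tool_rot: [3.126, 0.312, 0.0]
contact_force: [-0.5, 0.2, 0.2]
opening: 0.0246
grip_force: 39.6
```

```bash

python3 -m handwheel '[{"gripper":1,"offset":[0,0,0.5],"rotation":[0,0,0]},{"gripper":1,"offset":[0,0,1],"rotation":[0,0,0]},{"gripper":1,"offset":[0,0,1.5],"rotation":[0,0,0]},{"gripper":1,"offset":[0,0,2],"rotation":[0,0,0]},{"gripper":1,"offset":[0,0,2],"rotation":[0,0,0]},{"gripper":1,"offset":[0,0,2],"rotation":[0,0,0]},{"gripper":1,"offset":[0,0,2],"rotation":[0,0,0]},{"gripper":1,"offset":[0,0,2],"rotation":[0,0,0]}]'
python3 -m handwheel '[{"gripper":-0.1,"offset":[0,0,0],"rotation":[0,0,0]},{"gripper":-0.1,"offset":[0,0,0],"rotation":[0,0,0]},{"gripper":-0.1,"offset":[0,0,0],"rotation":[0,0,0]},{"gripper":-0.1,"offset":[0,0,-5],"rotation":[0,0,0]},{"gripper":-0.1,"offset":[0,0,-30],"rotation":[0,0,0]},{"gripper":-0.1,"offset":[0,0,-80],"rotation":[0,0,0]},{"gripper":-0.1,"offset":[0,0,-140],"rotation":[0,0,0]},{"gripper":-0.1,"offset":[0,0,-200],"rotation":[0,0,0]}]'
python3 - <<'E'
from h import *
look((.4001,-.201),"top")
go(.4001,-.201,.12,153.7)
E
```

```text
t: 22.25
tool_pos: [0.5637, 0.0725, 0.0208]
tool_rot: [-3.126, -0.312, -0.004]
contact_force: [-1.7, 0.8, 7.2]
opening: 0.0248
grip_force: 40.5
t: 23.25
tool_pos: [0.5619, 0.0722, 0.221]
tool_rot: [-3.126, -0.312, -0.0]
contact_force: [1.5, -0.1, -0.7]
opening: 0.047
grip_force: 0.0
top centre [ 0.4017 -0.2006] size mm [26.9 49.7] long axis 153.6 px [361.1 256.4] centroid [ 0.4017 -0.2008  0.012 ]
off [-218.7  234.7  109.1] rot [-0.002 -0.016  0.658] | q6 90 t 23.3 z [0.5664 0.0723 0.2318] open 0.0471
```

```bash

python3 -m handwheel '[{"gripper":-0.3,"offset":[-20,22,0],"rotation":[0,0,0.12]},{"gripper":-0.3,"offset":[-55,59,0],"rotation":[0,0,0.25]},{"gripper":-0.3,"offset":[-95,102,10],"rotation":[0,0,0.4]},{"gripper":-0.3,"offset":[-135,145,30],"rotation":[0,0,0.55]},{"gripper":-0.3,"offset":[-175,188,60],"rotation":[0,0,0.66]},{"gripper":-0.3,"offset":[-205,220,85],"rotation":[0,0,0.66]},{"gripper":-0.3,"offset":[-217,235,98],"rotation":[0,0,0.66]},{"gripper":-0.3,"offset":[-217,235,98],"rotation":[0,0,0.66]}]'
python3 -m handwheel '[{"gripper":-0.3,"offset":[0,0,0],"rotation":[0,0,0]},{"gripper":-0.3,"offset":[0,0,0],"rotation":[0,0,0]},{"gripper":-0.3,"offset":[0,0,0],"rotation":[0,0,0]},{"gripper":-0.3,"offset":[0,0,0],"rotation":[0,0,0]},{"gripper":-0.3,"offset":[0,0,0],"rotation":[0,0,0]},{"gripper":-0.3,"offset":[0,0,0],"rotation":[0,0,0]},{"gripper":-0.3,"offset":[0,0,0],"rotation":[0,0,0]},{"gripper":-0.3,"offset":[0,0,0],"rotation":[0,0,0]}]'
python3 - <<'E'
from h import *
look((.4001,-.201))
go(.4001,-.201,.003,153.7)
E
```

```text
t: 24.3
tool_pos: [0.3946, -0.2013, 0.1198]
tool_rot: [-3.056, 0.722, 0.003]
contact_force: [0.3, 0.0, -0.3]
opening: 0.0555
grip_force: 0.0
t: 25.3
tool_pos: [0.3959, -0.201, 0.121]
tool_rot: [3.058, -0.718, -0.0]
contact_force: [0.5, 0.3, -0.5]
opening: 0.0552
grip_force: 0.0
wrist centre [ 0.4002 -0.2009] size mm [25.4 49.4] long axis 153.6 px [282. 200.] centroid [ 0.4008 -0.2013  0.012 ]
off [  3.8  -1.9 118. ] rot [-0.     0.    -0.002] | q6 90 t 25.35 z [ 0.3959 -0.201   0.121 ] open 0.0558
```

```bash

python3 -m handwheel '[{"gripper":-0.3,"offset":[4,-2,30],"rotation":[0,0,0]},{"gripper":-0.3,"offset":[4,-2,65],"rotation":[0,0,0]},{"gripper":-0.3,"offset":[4,-2,95],"rotation":[0,0,0]},{"gripper":-0.3,"offset":[4,-2,110],"rotation":[0,0,0]},{"gripper":-0.3,"offset":[4,-2,118],"rotation":[0,0,0]},{"gripper":-0.3,"offset":[4,-2,118],"rotation":[0,0,0]},{"gripper":1,"offset":[4,-2,118],"rotation":[0,0,0]},{"gripper":1,"offset":[4,-2,118],"rotation":[0,0,0]}]'
python3 -m handwheel '[{"gripper":1,"offset":[0,0,0],"rotation":[0,0,0]},{"gripper":1,"offset":[0,0,0],"rotation":[0,0,0]},{"gripper":1,"offset":[0,0,-15],"rotation":[0,0,0]},{"gripper":1,"offset":[0,0,-60],"rotation":[0,0,0]},{"gripper":1,"offset":[0,0,-120],"rotation":[0,0,0]},{"gripper":1,"offset":[0,0,-180],"rotation":[0,0,0]},{"gripper":1,"offset":[0,0,-225],"rotation":[0,0,0]},{"gripper":1,"offset":[0,0,-225],"rotation":[0,0,0]}]'
python3 - <<'E'
from h import *
slot(18,62,.225)
E
```

```text
t: 26.35
tool_pos: [0.4014, -0.2017, 0.0044]
tool_rot: [3.057, -0.718, 0.004]
contact_force: [-0.8, 0.8, -0.1]
opening: 0.025
grip_force: 39.3
t: 27.35
tool_pos: [0.4022, -0.2022, 0.2337]
tool_rot: [3.055, -0.717, 0.014]
contact_force: [0.9, 0.4, -0.3]
opening: 0.025
grip_force: 39.4
slot [0.5384 0.1936]
off [ -54.2 -415.1    7.5] rot [ 0.005 -0.009 -0.66 ] | q6 98 t 27.35 z [ 0.4022 -0.2022  0.2337] open 0.025
```

```bash

python3 -m handwheel '[{"gripper":1,"offset":[-3,-25,0],"rotation":[0,0,-0.1]},{"gripper":1,"offset":[-9,-70,0],"rotation":[0,0,-0.2]},{"gripper":1,"offset":[-16,-125,0],"rotation":[0,0,-0.3]},{"gripper":1,"offset":[-24,-180,0],"rotation":[0,0,-0.4]},{"gripper":1,"offset":[-31,-235,0],"rotation":[0,0,-0.5]},{"gripper":1,"offset":[-38,-290,0],"rotation":[0,0,-0.6]},{"gripper":1,"offset":[-46,-350,0],"rotation":[0,0,-0.66]},{"gripper":1,"offset":[-52,-395,0],"rotation":[0,0,-0.66]}]'
python3 -m handwheel '[{"gripper":1,"offset":[0,-20,0],"rotation":[0,0,0]},{"gripper":1,"offset":[0,-20,40],"rotation":[0,0,0]},{"gripper":1,"offset":[0,-20,80],"rotation":[0,0,0]},{"gripper":1,"offset":[0,-20,110],"rotation":[0,0,0]},{"gripper":1,"offset":[0,-20,130],"rotation":[0,0,0]},{"gripper":1,"offset":[0,-20,130],"rotation":[0,0,0]},{"gripper":1,"offset":[0,-20,130],"rotation":[0,0,0]},{"gripper":1,"offset":[0,-20,130],"rotation":[0,0,0]}]'
python3 - <<'E'
from h import *
slot(18,62,.0205)
E
```

```text
t: 28.35
tool_pos: [0.5288, 0.1781, 0.2264]
tool_rot: [3.126, 0.314, -0.004]
contact_force: [1.3, -0.4, 0.6]
opening: 0.0248
grip_force: 39.5
t: 29.35
tool_pos: [0.5269, 0.1957, 0.0999]
tool_rot: [-3.126, -0.312, -0.005]
contact_force: [0.7, 0.2, -0.2]
opening: 0.0252
grip_force: 39.5
slot [0.5384 0.1936]
off [10.7  4.3 79.4] rot [-0.    -0.003 -0.   ] | q6 98 t 29.35 z [0.5269 0.1957 0.0999] open 0.0252
```

```bash

python3 -m handwheel '[{"gripper":1,"offset":[11,4,10],"rotation":[0,0,0]},{"gripper":1,"offset":[11,4,30],"rotation":[0,0,0]},{"gripper":1,"offset":[11,4,50],"rotation":[0,0,0]},{"gripper":1,"offset":[11,4,65],"rotation":[0,0,0]},{"gripper":1,"offset":[11,4,73],"rotation":[0,0,0]},{"gripper":1,"offset":[11,4,76],"rotation":[0,0,0]},{"gripper":1,"offset":[11,4,78],"rotation":[0,0,0]},{"gripper":1,"offset":[11,4,79],"rotation":[0,0,0]}]'
python3 -m handwheel '[{"gripper":1,"offset":[0,0,0],"rotation":[0,0,0]},{"gripper":1,"offset":[0,0,0.5],"rotation":[0,0,0]},{"gripper":1,"offset":[0,0,1],"rotation":[0,0,0]},{"gripper":1,"offset":[0,0,1.5],"rotation":[0,0,0]},{"gripper":1,"offset":[0,0,1.5],"rotation":[0,0,0]},{"gripper":1,"offset":[0,0,1.5],"rotation":[0,0,0]},{"gripper":1,"offset":[0,0,1.5],"rotation":[0,0,0]},{"gripper":1,"offset":[0,0,1.5],"rotation":[0,0,0]}]'
python3 - <<'E'
from h import *
slot(18,62,.0205)
E
```

```text
t: 30.35
tool_pos: [0.5381, 0.194, 0.0203]
tool_rot: [-3.126, -0.312, -0.003]
contact_force: [-2.1, -1.2, 5.1]
opening: 0.0249
grip_force: 40.2
t: 31.35
tool_pos: [0.5395, 0.1943, 0.0202]
tool_rot: [-3.126, -0.312, -0.007]
contact_force: [-1.8, -0.7, 10.1]
opening: 0.0249
grip_force: 40.7
slot [0.5384 0.1936]
off [-1.2  0.4 -0.3] rot [-0.    -0.005 -0.   ] | q6 98 t 31.35 z [0.5395 0.1943 0.0202] open 0.0249
```

```bash

python3 -m handwheel '[{"gripper":-0.1,"offset":[0,0,-1],"rotation":[0,0,0]},{"gripper":-0.1,"offset":[0,0,-1],"rotation":[0,0,0]},{"gripper":-0.1,"offset":[0,0,-5],"rotation":[0,0,0]},{"gripper":-0.1,"offset":[0,0,-30],"rotation":[0,0,0]},{"gripper":-0.1,"offset":[0,0,-80],"rotation":[0,0,0]},{"gripper":-0.1,"offset":[0,0,-130],"rotation":[0,0,0]},{"gripper":-0.1,"offset":[0,0,-150],"rotation":[0,0,0]},{"gripper":-0.1,"offset":[0,0,-150],"rotation":[0,0,0]}]'
python3 - <<'E'
from h import *
look((.436,.380),"top")
look((.436,.380),"wrist",save="pics/w4.png")
go(.436,.380,.17,YAW)
E
```

```text
t: 32.35
tool_pos: [0.538, 0.194, 0.1689]
tool_rot: [-3.126, -0.312, -0.005]
contact_force: [-0.1, 0.5, -0.4]
opening: 0.0474
grip_force: 0.0
top centre [0.4364 0.3798] size mm [35.5 31.7] long axis 42.8 px [158.7 257.8] centroid [0.4362 0.3799 0.012 ]
wrist centre [0.4333 0.3814] size mm [33.7 34.2] long axis 132.8 px [ 98.1 249.3] centroid [0.4337 0.3815 0.012 ]
off [ -61.3 -202.6   -4.5] rot [ 0.     0.003 -0.   ] | q6 120 t 32.45 z [0.5361 0.1935 0.1653] open 0.0471
```

```bash

python3 -m handwheel '[{"gripper":-0.3,"offset":[-15,-50,0],"rotation":[0,0,-0.12]},{"gripper":-0.3,"offset":[-30,-100,0],"rotation":[0,0,-0.25]},{"gripper":-0.3,"offset":[-45,-150,10],"rotation":[0,0,-0.4]},{"gripper":-0.3,"offset":[-58,-190,30],"rotation":[0,0,-0.5]},{"gripper":-0.3,"offset":[-63,-204,45],"rotation":[0,0,-0.55]},{"gripper":-0.3,"offset":[-63,-204,48],"rotation":[0,0,-0.55]},{"gripper":-0.3,"offset":[-63,-204,48],"rotation":[0,0,-0.55]},{"gripper":-0.3,"offset":[-63,-204,48],"rotation":[0,0,-0.55]}]'
python3 - <<'E'
from h import *
look((.434,.381),"wrist")
go(.434,.381,.003,43)
E
```

```text
t: 33.45
tool_pos: [0.4364, 0.3806, 0.1203]
tool_rot: [-2.925, -1.146, -0.002]
contact_force: [0.0, -0.6, 0.1]
opening: 0.0554
grip_force: 0.0
wrist centre [0.4351 0.3808] size mm [36.  33.8] long axis 42.8 px [283.7 206. ] centroid [0.4356 0.3814 0.012 ]
off [ -1.7  -1.9 117.4] rot [ 0.    -0.001 -0.004] | q6 88 t 33.5 z [0.4364 0.3807 0.1204] open 0.0551
```

```bash

python3 -m handwheel '[{"gripper":-0.3,"offset":[-1,-1,30],"rotation":[0,0,0]},{"gripper":-0.3,"offset":[-1,-1,65],"rotation":[0,0,0]},{"gripper":-0.3,"offset":[-1,-1,95],"rotation":[0,0,0]},{"gripper":-0.3,"offset":[-1,-1,110],"rotation":[0,0,0]},{"gripper":-0.3,"offset":[-1,-1,117],"rotation":[0,0,0]},{"gripper":-0.3,"offset":[-1,-1,117],"rotation":[0,0,0]},{"gripper":1,"offset":[-1,-1,117],"rotation":[0,0,0]},{"gripper":1,"offset":[-1,-1,117],"rotation":[0,0,0]}]'
python3 -m handwheel '[{"gripper":1,"offset":[0,0,0],"rotation":[0,0,0]},{"gripper":1,"offset":[0,0,0],"rotation":[0,0,0]},{"gripper":1,"offset":[0,0,-15],"rotation":[0,0,0]},{"gripper":1,"offset":[0,0,-60],"rotation":[0,0,0]},{"gripper":1,"offset":[0,0,-120],"rotation":[0,0,0]},{"gripper":1,"offset":[0,0,-150],"rotation":[0,0,0]},{"gripper":1,"offset":[0,0,-150],"rotation":[0,0,0]},{"gripper":1,"offset":[0,0,-150],"rotation":[0,0,0]}]'
python3 - <<'E'
from h import *
slot(-42,62,.10)
E
```

```text
t: 34.5
tool_pos: [0.4349, 0.3821, 0.0041]
tool_rot: [-2.923, -1.149, -0.005]
contact_force: [1.0, -0.5, 3.1]
opening: 0.0329
grip_force: 40.5
t: 35.5
tool_pos: [0.4329, 0.3807, 0.1511]
tool_rot: [2.924, 1.149, -0.004]
contact_force: [-0.5, -0.7, -0.7]
opening: 0.0326
grip_force: 40.1
slot [0.4796 0.1818]
off [-101.1  177.6   51.2] rot [0.    0.002 0.55 ] | q6 99 t 35.5 z [0.4329 0.3807 0.1511] open 0.0326
```

```bash

python3 -m handwheel '[{"gripper":1,"offset":[-15,27,0],"rotation":[0,0,0.12]},{"gripper":1,"offset":[-40,70,0],"rotation":[0,0,0.25]},{"gripper":1,"offset":[-65,114,0],"rotation":[0,0,0.4]},{"gripper":1,"offset":[-88,155,0],"rotation":[0,0,0.5]},{"gripper":1,"offset":[-101,177,20],"rotation":[0,0,0.55]},{"gripper":1,"offset":[-101,177,45],"rotation":[0,0,0.55]},{"gripper":1,"offset":[-101,177,51],"rotation":[0,0,0.55]},{"gripper":1,"offset":[-101,177,51],"rotation":[0,0,0.55]}]'
python3 -m handwheel '[{"gripper":1,"offset":[0,0,0],"rotation":[0,0,0]},{"gripper":1,"offset":[0,0,0],"rotation":[0,0,0]},{"gripper":1,"offset":[0,0,0],"rotation":[0,0,0]},{"gripper":1,"offset":[0,0,0],"rotation":[0,0,0]},{"gripper":1,"offset":[0,0,0],"rotation":[0,0,0]},{"gripper":1,"offset":[0,0,0],"rotation":[0,0,0]},{"gripper":1,"offset":[0,0,0],"rotation":[0,0,0]},{"gripper":1,"offset":[0,0,0],"rotation":[0,0,0]}]'
python3 - <<'E'
from h import *
slot(-42,62,.020)
E
```

```text
t: 36.5
tool_pos: [0.4792, 0.1829, 0.1]
tool_rot: [3.126, 0.312, -0.005]
contact_force: [-0.5, 0.2, -0.4]
opening: 0.0328
grip_force: 40.1
t: 37.5
tool_pos: [0.4803, 0.1829, 0.1015]
tool_rot: [3.126, 0.312, -0.0]
contact_force: [-0.0, -0.2, -0.4]
opening: 0.0328
grip_force: 40.1
slot [0.4796 0.1818]
off [-0.9  1.  81.5] rot [ 0.  0. -0.] | q6 99 t 37.5 z [0.4803 0.1829 0.1015] open 0.0328
```

Descend, check contact, release and lift.

```bash

python3 -m handwheel '[{"gripper":1,"offset":[-1,1,15],"rotation":[0,0,0]},{"gripper":1,"offset":[-1,1,35],"rotation":[0,0,0]},{"gripper":1,"offset":[-1,1,55],"rotation":[0,0,0]},{"gripper":1,"offset":[-1,1,70],"rotation":[0,0,0]},{"gripper":1,"offset":[-1,1,76],"rotation":[0,0,0]},{"gripper":1,"offset":[-1,1,79],"rotation":[0,0,0]},{"gripper":1,"offset":[-1,1,81],"rotation":[0,0,0]},{"gripper":1,"offset":[-1,1,82],"rotation":[0,0,0]}]'
python3 -m handwheel '[{"gripper":1,"offset":[0,0,0],"rotation":[0,0,0]},{"gripper":1,"offset":[0,0,0.5],"rotation":[0,0,0]},{"gripper":1,"offset":[0,0,1],"rotation":[0,0,0]},{"gripper":1,"offset":[0,0,1],"rotation":[0,0,0]},{"gripper":1,"offset":[0,0,1],"rotation":[0,0,0]},{"gripper":1,"offset":[0,0,1],"rotation":[0,0,0]},{"gripper":1,"offset":[0,0,1],"rotation":[0,0,0]},{"gripper":1,"offset":[0,0,1],"rotation":[0,0,0]}]'
```

```text
t: 38.5
tool_pos: [0.4799, 0.1819, 0.0201]
tool_rot: [-3.126, -0.312, -0.001]
contact_force: [-1.4, -1.3, 4.6]
opening: 0.0329
grip_force: 40.8
t: 39.5
tool_pos: [0.4808, 0.182, 0.0201]
tool_rot: [-3.126, -0.312, -0.004]
contact_force: [-1.1, -0.2, 6.4]
opening: 0.0322
grip_force: 40.9
```

```bash

python3 -m handwheel '[{"gripper":-0.1,"offset":[0,0,-1],"rotation":[0,0,0]},{"gripper":-0.1,"offset":[0,0,-1],"rotation":[0,0,0]},{"gripper":-0.1,"offset":[0,0,-5],"rotation":[0,0,0]},{"gripper":-0.1,"offset":[0,0,-30],"rotation":[0,0,0]},{"gripper":-0.1,"offset":[0,0,-80],"rotation":[0,0,0]},{"gripper":-0.1,"offset":[0,0,-130],"rotation":[0,0,0]},{"gripper":-0.1,"offset":[0,0,-150],"rotation":[0,0,0]},{"gripper":-0.1,"offset":[0,0,-150],"rotation":[0,0,0]}]'
python3 - <<'E'
from h import *
d,p=look((.528,.414),"top")
d,p=look((.528,.414),"wrist",save="pics/w5.png")
go(.528,.414,.17,YAW)
E
```

```text
t: 40.5
tool_pos: [0.4803, 0.1819, 0.1698]
tool_rot: [-3.126, -0.312, -0.005]
contact_force: [-0.3, 0.4, 0.4]
opening: 0.0468
grip_force: 0.0
top centre [0.5288 0.4134] size mm [33.5 33.7] long axis 152.6 px [146.7 226.9] centroid [0.5287 0.4137 0.012 ]
wrist centre [0.5265 0.4154] size mm [31.7 36.9] long axis 93.7 px [51.9 96.7] centroid [0.5268 0.4155 0.012 ]
off [  94.5 -218.1   -3.9] rot [ 0.     0.003 -0.   ] | q6 117 t 40.6 z [0.4784 0.1815 0.1664] open 0.0469
```

```bash

python3 -m handwheel '[{"gripper":-0.3,"offset":[20,-45,0],"rotation":[0,0,-0.18]},{"gripper":-0.3,"offset":[40,-95,0],"rotation":[0,0,-0.36]},{"gripper":-0.3,"offset":[60,-145,10],"rotation":[0,0,-0.54]},{"gripper":-0.3,"offset":[80,-190,25],"rotation":[0,0,-0.72]},{"gripper":-0.3,"offset":[92,-218,40],"rotation":[0,0,-0.9]},{"gripper":-0.3,"offset":[92,-218,49],"rotation":[0,0,-1.08]},{"gripper":-0.3,"offset":[92,-218,49],"rotation":[0,0,-1.26]},{"gripper":-0.3,"offset":[92,-218,49],"rotation":[0,0,-1.436]}]'
python3 -m handwheel '[{"gripper":-0.3,"offset":[0,0,0],"rotation":[0,0,0]},{"gripper":-0.3,"offset":[0,0,0],"rotation":[0,0,0]},{"gripper":-0.3,"offset":[0,0,0],"rotation":[0,0,0]},{"gripper":-0.3,"offset":[0,0,0],"rotation":[0,0,0]},{"gripper":-0.3,"offset":[0,0,0],"rotation":[0,0,0]},{"gripper":-0.3,"offset":[0,0,0],"rotation":[0,0,0]},{"gripper":-0.3,"offset":[0,0,0],"rotation":[0,0,0]},{"gripper":-0.3,"offset":[0,0,0],"rotation":[0,0,0]}]'
python3 - <<'E'
from h import *
look((.528,.414),"wrist",save="pics/w6.png")
go(.527,.415,.003,93.7)
E
```

```text
t: 41.6
tool_pos: [0.5248, 0.4127, 0.1152]
tool_rot: [-2.141, -2.297, 0.01]
contact_force: [-0.2, -1.2, -0.0]
opening: 0.0557
grip_force: 0.0
t: 42.6
tool_pos: [0.5267, 0.4136, 0.1195]
tool_rot: [2.149, 2.291, 0.0]
contact_force: [0.2, 0.3, 0.3]
opening: 0.0551
grip_force: 0.0
wrist centre [0.5267 0.414 ] size mm [31.7 38.7] long axis 94.8 px [285.4 206. ] centroid [0.527  0.4145 0.012 ]
off [  1.3   0.4 116.5] rot [ 0.    -0.    -0.001] | q6 35 t 42.65 z [0.5266 0.4136 0.1195] open 0.0556
```

View pics/w6.png

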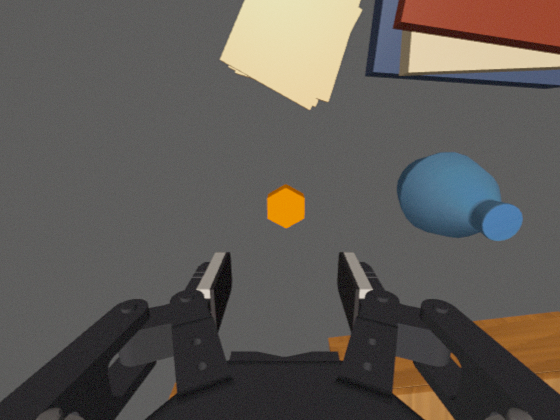

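The hexagon sits at (286,206) with its flats facing the fingers, and the vase at (450,195) is clear.

```bash

python3 -m handwheel '[{"gripper":-0.3,"offset":[1,0,30],"rotation":[0,0,0]},{"gripper":-0.3,"offset":[1,0,65],"rotation":[0,0,0]},{"gripper":-0.3,"offset":[1,0,95],"rotation":[0,0,0]},{"gripper":-0.3,"offset":[1,0,110],"rotation":[0,0,0]},{"gripper":-0.3,"offset":[1,0,116],"rotation":[0,0,0]},{"gripper":-0.3,"offset":[1,0,116],"rotation":[0,0,0]},{"gripper":1,"offset":[1,0,116],"rotation":[0,0,0]},{"gripper":1,"offset":[1,0,116],"rotation":[0,0,0]}]'
python3 -m handwheel '[{"gripper":1,"offset":[0,0,0],"rotation":[0,0,0]},{"gripper":1,"offset":[0,0,0],"rotation":[0,0,0]},{"gripper":1,"offset":[0,0,-15],"rotation":[0,0,0]},{"gripper":1,"offset":[0,0,-60],"rotation":[0,0,0]},{"gripper":1,"offset":[0,0,-120],"rotation":[0,0,0]},{"gripper":1,"offset":[0,0,-150],"rotation":[0,0,0]},{"gripper":1,"offset":[0,0,-150],"rotation":[0,0,0]},{"gripper":1,"offset":[0,0,-150],"rotation":[0,0,0]}]'
python3 - <<'E'
from h import *
slot(-42,0,.10)
E
```

```text
t: 43.65
tool_pos: [0.5277, 0.4154, 0.0054]
tool_rot: [2.149, 2.291, 0.005]
contact_force: [-0.2, 0.3, 0.3]
opening: 0.031
grip_force: 39.7
t: 44.65
tool_pos: [0.5256, 0.414, 0.1519]
tool_rot: [-2.149, -2.291, 0.004]
contact_force: [0.0, -0.1, -1.0]
opening: 0.031
grip_force: 39.7
slot [0.4918 0.121 ]
off [-290.2  -52.3   52.4] rot [-1.000e-03  3.000e-03  1.436e+00] | q6 92 t 44.65 z [0.5256 0.414  0.1519] open 0.031
```

```bash

python3 -m handwheel '[{"gripper":1,"offset":[-20,-4,0],"rotation":[0,0,0.18]},{"gripper":1,"offset":[-60,-11,0],"rotation":[0,0,0.36]},{"gripper":1,"offset":[-105,-19,0],"rotation":[0,0,0.54]},{"gripper":1,"offset":[-150,-27,0],"rotation":[0,0,0.72]},{"gripper":1,"offset":[-195,-35,0],"rotation":[0,0,0.9]},{"gripper":1,"offset":[-240,-43,0],"rotation":[0,0,1.08]},{"gripper":1,"offset":[-275,-50,10],"rotation":[0,0,1.26]},{"gripper":1,"offset":[-290,-52,30],"rotation":[0,0,1.436]}]'
python3 -m handwheel '[{"gripper":1,"offset":[0,0,20],"rotation":[0,0,0]},{"gripper":1,"offset":[0,0,20],"rotation":[0,0,0]},{"gripper":1,"offset":[0,0,20],"rotation":[0,0,0]},{"gripper":1,"offset":[0,0,20],"rotation":[0,0,0]},{"gripper":1,"offset":[0,0,20],"rotation":[0,0,0]},{"gripper":1,"offset":[0,0,20],"rotation":[0,0,0]},{"gripper":1,"offset":[0,0,20],"rotation":[0,0,0]},{"gripper":1,"offset":[0,0,20],"rotation":[0,0,0]}]'
python3 - <<'E'
from h import *
slot(-42,0,.0205)
E
```

```text
t: 45.65
tool_pos: [0.492, 0.1201, 0.1214]
tool_rot: [3.127, 0.3, -0.004]
contact_force: [0.5, 0.4, -0.8]
opening: 0.0312
grip_force: 39.7
t: 46.65
tool_pos: [0.4932, 0.1219, 0.1035]
tool_rot: [3.126, 0.312, 0.0]
contact_force: [-0.4, 0.5, -1.7]
opening: 0.0307
grip_force: 39.7
slot [0.4918 0.121 ]
off [-1.5  0.6 83. ] rot [ 0. -0. -0.] | q6 92 t 46.65 z [0.4932 0.1219 0.1035] open 0.0307
```

```bash

python3 -m handwheel '[{"gripper":1,"offset":[-1,0.5,15],"rotation":[0,0,0]},{"gripper":1,"offset":[-1.5,0.5,35],"rotation":[0,0,0]},{"gripper":1,"offset":[-1.5,0.5,55],"rotation":[0,0,0]},{"gripper":1,"offset":[-1.5,0.5,70],"rotation":[0,0,0]},{"gripper":1,"offset":[-1.5,0.5,76],"rotation":[0,0,0]},{"gripper":1,"offset":[-1.5,0.5,79],"rotation":[0,0,0]},{"gripper":1,"offset":[-1.5,0.5,81],"rotation":[0,0,0]},{"gripper":1,"offset":[-1.5,0.5,82],"rotation":[0,0,0]}]'
python3 -m handwheel '[{"gripper":1,"offset":[0,0,0],"rotation":[0,0,0]},{"gripper":1,"offset":[0,0,0.5],"rotation":[0,0,0]},{"gripper":1,"offset":[0,0,1],"rotation":[0,0,0]},{"gripper":1,"offset":[0,0,1.5],"rotation":[0,0,0]},{"gripper":1,"offset":[0,0,1.5],"rotation":[0,0,0]},{"gripper":1,"offset":[0,0,1.5],"rotation":[0,0,0]},{"gripper":1,"offset":[0,0,1.5],"rotation":[0,0,0]},{"gripper":1,"offset":[0,0,1.5],"rotation":[0,0,0]}]'
```

```text
t: 47.65
tool_pos: [0.4919, 0.1211, 0.0221]
tool_rot: [-3.126, -0.312, 0.001]
contact_force: [-1.8, -0.2, 8.7]
opening: 0.0309
grip_force: 50.2
t: 48.65
tool_pos: [0.4932, 0.1214, 0.022]
tool_rot: [-3.126, -0.312, -0.004]
contact_force: [-0.3, -0.4, 10.7]
opening: 0.0305
grip_force: 50.5
```

Seated. I'll release, lift and head for the ring.

```bash

python3 -m handwheel '[{"gripper":-0.1,"offset":[0,0,-1],"rotation":[0,0,0]},{"gripper":-0.1,"offset":[0,0,-1],"rotation":[0,0,0]},{"gripper":-0.1,"offset":[0,0,-5],"rotation":[0,0,0]},{"gripper":-0.1,"offset":[0,0,-30],"rotation":[0,0,0]},{"gripper":-0.1,"offset":[0,0,-80],"rotation":[0,0,0]},{"gripper":-0.1,"offset":[0,0,-130],"rotation":[0,0,0]},{"gripper":-0.1,"offset":[0,0,-150],"rotation":[0,0,0]},{"gripper":-0.1,"offset":[0,0,-150],"rotation":[0,0,0]}]'
python3 - <<'E'
from h import *
d,p=look((.432,-.109),"top")
for c,a,wh in blobs(d)[0]:print("t",c,a,onz(d,c,.012).round(4))
go(.432,-.109,.17,YAW)
E
```

```text
t: 49.65
tool_pos: [0.4926, 0.1212, 0.1712]
tool_rot: [3.126, 0.312, 0.004]
contact_force: [-0.3, -0.1, -1.0]
opening: 0.047
grip_force: 0.0
top centre [ 0.4336 -0.1083] size mm [34.8 31.8] long axis 86.2 px [328.1 247.6] centroid [ 0.4332 -0.1085  0.012 ]
t [248.4 232.3] 110 [0.493  0.1186 0.012 ]
t [226.7 238.4] 122 [0.4794 0.1823 0.012 ]
t [328.1 247.6] 105 [ 0.4332 -0.1085  0.012 ]
off [-103.7  213.8   -0.8] rot [-0.     0.001 -0.   ] | q6 64 t 49.7 z [0.4914 0.121  0.1691] open 0.0471
```

```bash

python3 -m handwheel '[{"gripper":-0.3,"offset":[-20,45,0],"rotation":[0,0,0]},{"gripper":-0.3,"offset":[-45,95,0],"rotation":[0,0,0]},{"gripper":-0.3,"offset":[-70,145,10],"rotation":[0,0,0]},{"gripper":-0.3,"offset":[-95,195,30],"rotation":[0,0,0]},{"gripper":-0.3,"offset":[-104,214,45],"rotation":[0,0,0]},{"gripper":-0.3,"offset":[-104,214,50],"rotation":[0,0,0]},{"gripper":-0.3,"offset":[-104,214,50],"rotation":[0,0,0]},{"gripper":-0.3,"offset":[-104,214,50],"rotation":[0,0,0]}]'
python3 - <<'E'
from h import *
look((.432,-.109),"wrist")
go(.432,-.109,.004,YAW)
E
```

```text
t: 50.7
tool_pos: [0.4325, -0.1083, 0.1201]
tool_rot: [-3.126, -0.314, -0.0]
contact_force: [-0.2, 0.3, -0.3]
opening: 0.0557
grip_force: 0.0
wrist centre [ 0.4308 -0.1084] size mm [35.1 34.6] long axis 11.5 px [284.8 207.1] centroid [ 0.431  -0.1086  0.012 ]
off [ -0.8   0.4 116.4] rot [ 0.    -0.001  0.002] | q6 64 t 50.75 z [ 0.4327 -0.1084  0.1204] open 0.0554
```

```bash

python3 -m handwheel '[{"gripper":-0.3,"offset":[-1.5,0,30],"rotation":[0,0,0]},{"gripper":-0.3,"offset":[-1.5,0,65],"rotation":[0,0,0]},{"gripper":-0.3,"offset":[-1.5,0,95],"rotation":[0,0,0]},{"gripper":-0.3,"offset":[-1.5,0,110],"rotation":[0,0,0]},{"gripper":-0.3,"offset":[-1.5,0,116],"rotation":[0,0,0]},{"gripper":-0.3,"offset":[-1.5,0,116],"rotation":[0,0,0]},{"gripper":1,"offset":[-1.5,0,116],"rotation":[0,0,0]},{"gripper":1,"offset":[-1.5,0,116],"rotation":[0,0,0]}]'
python3 -m handwheel '[{"gripper":1,"offset":[0,0,0],"rotation":[0,0,0]},{"gripper":1,"offset":[0,0,0],"rotation":[0,0,0]},{"gripper":1,"offset":[0,0,-15],"rotation":[0,0,0]},{"gripper":1,"offset":[0,0,-60],"rotation":[0,0,0]},{"gripper":1,"offset":[0,0,-120],"rotation":[0,0,0]},{"gripper":1,"offset":[0,0,-150],"rotation":[0,0,0]},{"gripper":1,"offset":[0,0,-150],"rotation":[0,0,0]},{"gripper":1,"offset":[0,0,-150],"rotation":[0,0,0]}]'
python3 - <<'E'
from h import *
slot(-42,-62,.10)
E
```

```text
t: 51.75
tool_pos: [0.4318, -0.11, 0.0056]
tool_rot: [3.125, 0.312, 0.003]
contact_force: [-2.0, 0.3, 6.2]
opening: 0.0342
grip_force: 39.3
t: 52.75
tool_pos: [0.43, -0.1092, 0.1531]
tool_rot: [-3.125, -0.312, 0.002]
contact_force: [-0.4, 0.5, -0.7]
opening: 0.0344
grip_force: 40.0
slot [0.5041 0.0602]
off [ 106.2 -151.5   53.1] rot [-0.001  0.001 -0.   ] | q6 85 t 52.75 z [ 0.43   -0.1092  0.1531] open 0.0344
```

```bash

python3 -m handwheel '[{"gripper":1,"offset":[15,-22,0],"rotation":[0,0,0]},{"gripper":1,"offset":[45,-64,0],"rotation":[0,0,0]},{"gripper":1,"offset":[75,-107,0],"rotation":[0,0,0]},{"gripper":1,"offset":[98,-140,5],"rotation":[0,0,0]},{"gripper":1,"offset":[106,-151,25],"rotation":[0,0,0]},{"gripper":1,"offset":[106,-151,45],"rotation":[0,0,0]},{"gripper":1,"offset":[106,-151,53],"rotation":[0,0,0]},{"gripper":1,"offset":[106,-151,53],"rotation":[0,0,0]}]'
python3 -m handwheel '[{"gripper":1,"offset":[0,0,0],"rotation":[0,0,0]},{"gripper":1,"offset":[0,0,0],"rotation":[0,0,0]},{"gripper":1,"offset":[0,0,0],"rotation":[0,0,0]},{"gripper":1,"offset":[0,0,0],"rotation":[0,0,0]},{"gripper":1,"offset":[0,0,0],"rotation":[0,0,0]},{"gripper":1,"offset":[0,0,0],"rotation":[0,0,0]},{"gripper":1,"offset":[0,0,0],"rotation":[0,0,0]},{"gripper":1,"offset":[0,0,0],"rotation":[0,0,0]}]'
python3 - <<'E'
from h import *
slot(-42,-62,.0215)
E
```

```text
t: 53.75
tool_pos: [0.5035, 0.0593, 0.0992]
tool_rot: [-3.126, -0.311, 0.006]
contact_force: [0.5, -0.4, 0.3]
opening: 0.0342
grip_force: 40.0
t: 54.75
tool_pos: [0.5048, 0.0594, 0.101]
tool_rot: [-3.126, -0.312, 0.0]
contact_force: [0.7, 0.2, -0.8]
opening: 0.0342
grip_force: 40.0
slot [0.5041 0.0602]
off [-0.5 -0.9 79.5] rot [-0.  0. -0.] | q6 85 t 54.75 z [0.5048 0.0594 0.101 ] open 0.0342
```

```bash

python3 -m handwheel '[{"gripper":1,"offset":[-0.5,-1,15],"rotation":[0,0,0]},{"gripper":1,"offset":[-0.5,-1,35],"rotation":[0,0,0]},{"gripper":1,"offset":[-0.5,-1,55],"rotation":[0,0,0]},{"gripper":1,"offset":[-0.5,-1,68],"rotation":[0,0,0]},{"gripper":1,"offset":[-0.5,-1,74],"rotation":[0,0,0]},{"gripper":1,"offset":[-0.5,-1,77],"rotation":[0,0,0]},{"gripper":1,"offset":[-0.5,-1,79],"rotation":[0,0,0]},{"gripper":1,"offset":[-0.5,-1,80],"rotation":[0,0,0]}]'
python3 -m handwheel '[{"gripper":1,"offset":[0,0,0],"rotation":[0,0,0]},{"gripper":1,"offset":[0,0,0.5],"rotation":[0,0,0]},{"gripper":1,"offset":[0,0,1],"rotation":[0,0,0]},{"gripper":1,"offset":[0,0,1],"rotation":[0,0,0]},{"gripper":1,"offset":[0,0,1],"rotation":[0,0,0]},{"gripper":1,"offset":[0,0,1],"rotation":[0,0,0]},{"gripper":1,"offset":[0,0,1],"rotation":[0,0,0]},{"gripper":1,"offset":[0,0,1],"rotation":[0,0,0]}]'
```

```text
t: 55.75
tool_pos: [0.5046, 0.0603, 0.0216]
tool_rot: [3.126, 0.312, 0.001]
contact_force: [-1.4, -0.2, 5.3]
opening: 0.034
grip_force: 40.4
t: 56.75
tool_pos: [0.5054, 0.0605, 0.0216]
tool_rot: [-3.126, -0.312, -0.004]
contact_force: [-2.3, 1.1, 6.9]
opening: 0.0345
grip_force: 40.6
```

```bash

python3 -m handwheel '[{"gripper":-0.1,"offset":[0,0,-1],"rotation":[0,0,0]},{"gripper":-0.1,"offset":[0,0,-1],"rotation":[0,0,0]},{"gripper":-0.1,"offset":[0,0,-5],"rotation":[0,0,0]},{"gripper":-0.1,"offset":[0,0,-30],"rotation":[0,0,0]},{"gripper":-0.1,"offset":[0,0,-80],"rotation":[0,0,0]},{"gripper":-0.1,"offset":[0,0,-130],"rotation":[0,0,0]},{"gripper":-0.1,"offset":[0,0,-170],"rotation":[0,0,0]},{"gripper":-0.1,"offset":[0,0,-170],"rotation":[0,0,0]}]'
python3 -m handwheel '[{"gripper":1,"offset":[-30,-15,0],"rotation":[0,0,0]},{"gripper":1,"offset":[-60,-35,0],"rotation":[0,0,0]},{"gripper":1,"offset":[-80,-55,0],"rotation":[0,0,0]},{"gripper":1,"offset":[-80,-62,0],"rotation":[0,0,0]},{"gripper":1,"offset":[-80,-62,0],"rotation":[0,0,0]},{"gripper":1,"offset":[-80,-62,0],"rotation":[0,0,0]},{"gripper":1,"offset":[-80,-62,0],"rotation":[0,0,0]},{"gripper":1,"offset":[-80,-62,0],"rotation":[0,0,0]}]'
python3 - <<'E'
from h import *
d=cam("wrist");np.save("w7.npy",d,allow_pickle=True);cv2.imwrite("pics/w7.png",d["image"][:,:,::-1]); slot(-125,0,.1)
t=cam("top")
for c,a,wh in blobs(t)[0]:print("t",c,a,onz(t,c,.03).round(4))
E
```

```text
t: 57.75
tool_pos: [0.5066, 0.0603, 0.1948]
tool_rot: [3.125, 0.312, 0.013]
contact_force: [-0.0, 0.2, -0.8]
opening: 0.047
grip_force: 0.0
t: 58.75
tool_pos: [0.4137, 0.105, 0.1899]
tool_rot: [3.126, 0.311, -0.0]
contact_force: [-0.3, -0.6, 0.6]
opening: -0.0001
grip_force: 0.0
slot [0.4105 0.1046]
off [-3.2 -0.1 90. ] rot [ 0.     0.    -0.001] | q6 93 t 58.8 z [0.4136 0.1051 0.19  ] open 0.0
t [262.2 205.6] 110 [0.5657 0.0735 0.03  ]
t [241.5 211.1] 94 [0.5534 0.1344 0.03  ]
t [220.6 214. ] 67 [0.5489 0.1952 0.03  ]
```

View pics/w7.png

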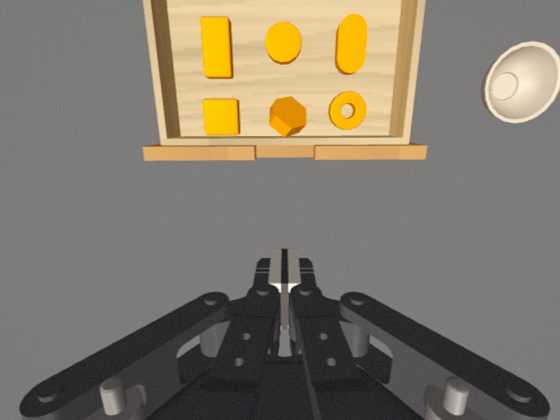

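```bash
python3 - <<'E'
import cv2
i=cv2.imread("pics/w7.png");cv2.imwrite("pics/w7c.png",cv2.resize(i[80:165,150:430],None,fx=2.8,fy=2.8,interpolation=2))
E
```

```text
(no output)
```

View pics/w7c.png

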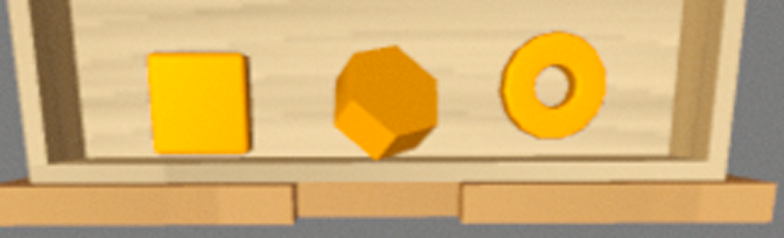

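The square (221,116) and ring (348,110) lie flat, and so do the three in the back row. The hexagon (288,116) is tilted, leaning on the front wall at row 136. I'll measure how far.

```bash
python3 - <<'E'
from h import *
d=np.load("w7.npy",allow_pickle=True).item()
a=np.radians(YAW);M=np.array([[np.cos(a),np.sin(a)],[-np.sin(a),np.cos(a)]])
def loc(n,p,z):
    X=onz(d,p,z);print(n,(M@(X[:2]-D)*1e3).round(1))
c=lambda x,y:(150+x/2.8,80+y/2.8)
loc("cam",c(400,100),d["xyz"][2]-1e-6)
loc("wall base L",c(90,157),.016);loc("wall base R",c(670,157),.016)
loc("wall top inner (z55) L",c(30,163),.055);loc("front outer top L",c(2,222),.068);loc("front outer R",c(772,218),.068)
loc("sq near",c(198,153),.032);loc("ring near",c(552,138),.032)
for z in(.016,.03,.034):loc(f"hex bot vertex z{z}",c(378,158),z)
for z in(.045,.050):loc(f"hex near top {z}",c(385,135),z)
for z in(.03,.035):loc(f"hex far top {z}",c(398,46),z)
for z in (.03,.04):
  loc("L",c(335,75),z);loc("R",c(437,85),z)
E
```

```text
cam [-47.6   0.6]
wall base L [-65.9 106.4]
wall base R [ -66.  -109.2]
wall top inner (z55) L [-65.5 113.1]
front outer top L [-82.9 119. ]
front outer R [ -81.8 -125.5]
sq near [-63.6  62.9]
ring near [-58.5 -61.6]
hex bot vertex z0.016 [-66.3  -0.6]
hex bot vertex z0.03 [-65.5  -0.6]
hex bot vertex z0.034 [-65.2  -0.5]
hex near top 0.045 [-57.1  -2.8]
hex near top 0.05 [-56.9  -2.8]
hex far top 0.03 [-28.2  -7.4]
hex far top 0.035 [-28.5  -7.2]
L [-37.5  14.3]
R [-40.8 -21. ]
L [-37.9  13.9]
R [-41.  -20.3]
```

```bash
python3 - <<'E'
from h import *
slot(-51,-3,.07)
E
```

```text
slot [0.4836 0.1163]
off [ 70.8   2.9 120. ] rot [-0.     0.    -0.001] | q6 92 t 58.85 z [0.4136 0.1051 0.19  ] open 0.0003
```

```bash

python3 -m handwheel '[{"gripper":1,"offset":[35,2,0],"rotation":[0,0,0]},{"gripper":1,"offset":[71,3,0],"rotation":[0,0,0]},{"gripper":1,"offset":[71,3,30],"rotation":[0,0,0]},{"gripper":1,"offset":[71,3,70],"rotation":[0,0,0]},{"gripper":1,"offset":[71,3,100],"rotation":[0,0,0]},{"gripper":1,"offset":[71,3,120],"rotation":[0,0,0]},{"gripper":1,"offset":[71,3,120],"rotation":[0,0,0]},{"gripper":1,"offset":[71,3,120],"rotation":[0,0,0]}]'
python3 -m handwheel '[{"gripper":1,"offset":[0,0,3],"rotation":[0,0,0]},{"gripper":1,"offset":[0,0,6],"rotation":[0,0,0]},{"gripper":1,"offset":[0,0,9],"rotation":[0,0,0]},{"gripper":1,"offset":[0,0,12],"rotation":[0,0,0]},{"gripper":1,"offset":[0,0,15],"rotation":[0,0,0]},{"gripper":1,"offset":[0,0,18],"rotation":[0,0,0]},{"gripper":1,"offset":[0,0,20],"rotation":[0,0,0]},{"gripper":1,"offset":[0,0,22],"rotation":[0,0,0]}]'
```

```text
t: 59.85
tool_pos: [0.4844, 0.1164, 0.071]
tool_rot: [-3.126, -0.312, -0.002]
contact_force: [-0.4, -0.0, 1.4]
opening: -0.0002
grip_force: 0.0
t: 60.85
tool_pos: [0.4837, 0.1165, 0.0483]
tool_rot: [-3.126, -0.312, 0.0]
contact_force: [-2.6, 1.8, 6.2]
opening: 0.0001
grip_force: 3.4
```

```bash

python3 -m handwheel '[{"gripper":1,"offset":[0,0,1],"rotation":[0,0,0]},{"gripper":1,"offset":[0,0,2],"rotation":[0,0,0]},{"gripper":1,"offset":[0,0,3],"rotation":[0,0,0]},{"gripper":1,"offset":[0,0,4],"rotation":[0,0,0]},{"gripper":1,"offset":[0,0,5],"rotation":[0,0,0]},{"gripper":1,"offset":[0,0,6],"rotation":[0,0,0]},{"gripper":1,"offset":[0,0,7],"rotation":[0,0,0]},{"gripper":1,"offset":[0,0,8],"rotation":[0,0,0]}]'
python3 -m handwheel '[{"gripper":1,"offset":[0,0,1],"rotation":[0,0,0]},{"gripper":1,"offset":[0,0,2],"rotation":[0,0,0]},{"gripper":1,"offset":[0,0,3],"rotation":[0,0,0]},{"gripper":1,"offset":[0,0,4],"rotation":[0,0,0]},{"gripper":1,"offset":[0,0,5],"rotation":[0,0,0]},{"gripper":1,"offset":[0,0,5],"rotation":[0,0,0]},{"gripper":1,"offset":[0,0,5],"rotation":[0,0,0]},{"gripper":1,"offset":[0,0,5],"rotation":[0,0,0]}]'
```

```text
t: 61.85
tool_pos: [0.4895, 0.118, 0.0467]
tool_rot: [-3.124, -0.311, -0.019]
contact_force: [-3.1, 4.0, 25.1]
opening: -0.0001
grip_force: 12.7
t: 62.85
tool_pos: [0.4935, 0.119, 0.046]
tool_rot: [-3.122, -0.311, -0.033]
contact_force: [-2.0, 6.3, 36.6]
opening: 0.0001
grip_force: 18.1
```

```bash

python3 -m handwheel '[{"gripper":1,"offset":[0,0,-5],"rotation":[0,0,0]},{"gripper":1,"offset":[0,0,-13],"rotation":[0,0,0]},{"gripper":1,"offset":[0,0,-30],"rotation":[0,0,0]},{"gripper":1,"offset":[-15,0,-70],"rotation":[0,0,0]},{"gripper":1,"offset":[-50,0,-110],"rotation":[0,0,0]},{"gripper":1,"offset":[-70,0,-120],"rotation":[0,0,0]},{"gripper":1,"offset":[-70,0,-120],"rotation":[0,0,0]},{"gripper":1,"offset":[-70,0,-120],"rotation":[0,0,0]}]'
python3 - <<'E'
from h import *
d=cam("wrist");np.save("w8.npy",d,allow_pickle=True);s=cam("scene")
print(ctrl.get_obs()["tool_pos"])
a=cv2.resize(d["image"][0:170,140:430],None,fx=2.7,fy=2.7,interpolation=2)
b=cv2.resize(s["image"][155:235,230:330],None,fx=5,fy=5,interpolation=2)[:130*3]
cv2.imwrite("pics/w8.png",a[:,:,::-1]);cv2.imwrite("pics/s8.png",b[:,:,::-1])
E
```

```text
t: 63.85
tool_pos: [0.4148, 0.1025, 0.1543]
tool_rot: [3.126, 0.311, -0.002]
contact_force: [0.3, 0.0, -0.4]
opening: 0.0
grip_force: 0.0
[0.41480438 0.10247476 0.15395482]
```

View pics/w8.png

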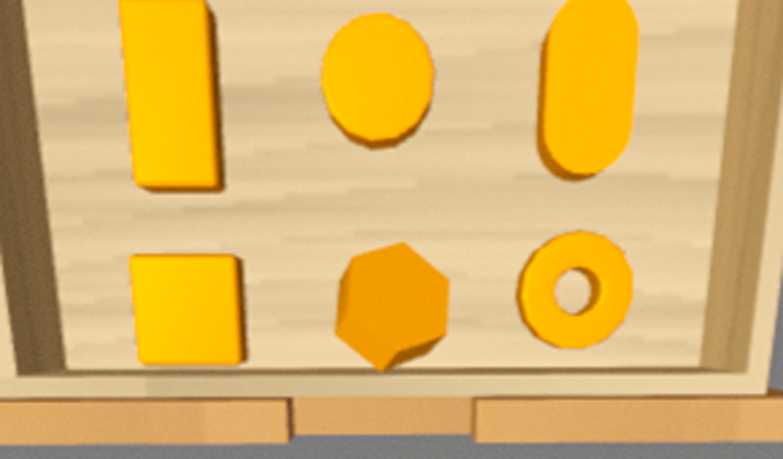

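The hexagon is now less tilted (centre near (285,114) in the full frame) but still propped on the front wall. I'll regrip it lightly, draw it off the wall, and set it down pressing flat.

```bash
python3 - <<'E'
from h import *
d=np.load("w8.npy",allow_pickle=True).item()
a=np.radians(YAW);M=np.array([[np.cos(a),np.sin(a)],[-np.sin(a),np.cos(a)]])
c=lambda x,y:(140+x/2.7,y/2.7)
for n,p,z in[("c",(392,307),.032),("near",(382,370),.03),("far",(403,243),.03),("L",(343,290),.03),("R",(448,295),.03),("wall",(300,367),.016),("sqR",(240,300),.03),("ringL",(520,295),.03),("disc near",(376,146),.024)]:
    print(n,(M@(onz(d,c(*p),z)[:2]-D)*1e3).round(1))
slot(-47,-2,.10)
E
```

```text
c [-43.9  -3.2]
near [-63.4  -0. ]
far [-25.   -6.7]
L [-38.8  12.2]
R [-40.3 -21. ]
wall [-63.3  28.1]
sqR [-41.8  45. ]
ringL [-40.3 -43.8]
disc near [3.3 1.7]
slot [0.4873 0.118 ]
off [74.3 -0.9 53.8] rot [-0.     0.002 -0.   ] | q6 92 t 63.95 z [0.4148 0.1025 0.154 ] open -0.0001
```

```bash

python3 -m handwheel '[{"gripper":0,"offset":[40,1,0],"rotation":[0,0,0]},{"gripper":0,"offset":[77,1,0],"rotation":[0,0,0]},{"gripper":0,"offset":[77,1,30],"rotation":[0,0,0]},{"gripper":0,"offset":[77,1,65],"rotation":[0,0,0]},{"gripper":0,"offset":[77,1,90],"rotation":[0,0,0]},{"gripper":0,"offset":[77,1,90],"rotation":[0,0,0]},{"gripper":0,"offset":[77,1,90],"rotation":[0,0,0]},{"gripper":0,"offset":[77,1,90],"rotation":[0,0,0]}]'
python3 - <<'E'
from h import *
slot(-44,-4,.022)
E
```

```text
t: 64.95
tool_pos: [0.4919, 0.1169, 0.0665]
tool_rot: [3.126, 0.312, 0.004]
contact_force: [-0.1, -0.5, -0.5]
opening: 0.0427
grip_force: 0.0
slot [0.4907 0.1167]
off [-1.4 -0.  44.5] rot [ 0.    -0.003 -0.   ] | q6 92 t 64.95 z [0.4919 0.1169 0.0665] open 0.0427
```

```bash

python3 -m handwheel '[{"gripper":0,"offset":[-1,0,8],"rotation":[0,0,0]},{"gripper":0,"offset":[-1,0,16],"rotation":[0,0,0]},{"gripper":0,"offset":[-1,0,24],"rotation":[0,0,0]},{"gripper":0,"offset":[-1,0,32],"rotation":[0,0,0]},{"gripper":0,"offset":[-1,0,38],"rotation":[0,0,0]},{"gripper":0,"offset":[-1,0,43],"rotation":[0,0,0]},{"gripper":0,"offset":[-1,0,43],"rotation":[0,0,0]},{"gripper":0,"offset":[-1,0,43],"rotation":[0,0,0]}]'
python3 -m handwheel '[{"gripper":1,"offset":[0,0,0],"rotation":[0,0,0]},{"gripper":1,"offset":[0,0,0],"rotation":[0,0,0]},{"gripper":1,"offset":[0,0,0],"rotation":[0,0,0]},{"gripper":1,"offset":[3,0,-2],"rotation":[0,0,0]},{"gripper":1,"offset":[6,0,-4],"rotation":[0,0,0]},{"gripper":1,"offset":[9,0,-4],"rotation":[0,0,0]},{"gripper":1,"offset":[10,0,-4],"rotation":[0,0,0]},{"gripper":1,"offset":[10,0,-4],"rotation":[0,0,0]}]' 20
```

```text
t: 65.95
tool_pos: [0.4899, 0.1166, 0.0222]
tool_rot: [3.126, 0.312, 0.001]
contact_force: [0.2, 0.2, -0.7]
opening: 0.0427
grip_force: 0.0
t: 66.95
tool_pos: [0.4994, 0.1186, 0.0258]
tool_rot: [3.126, 0.312, -0.001]
contact_force: [-0.7, 0.5, -0.0]
opening: 0.0341
grip_force: 20.0
```

Gripped at 34 mm opening. Now I'll lower it to press flat.

```bash

python3 -m handwheel '[{"gripper":1,"offset":[0,0,1],"rotation":[0,0,0]},{"gripper":1,"offset":[0,0,2],"rotation":[0,0,0]},{"gripper":1,"offset":[0,0,3],"rotation":[0,0,0]},{"gripper":1,"offset":[0,0,4],"rotation":[0,0,0]},{"gripper":1,"offset":[0,0,5],"rotation":[0,0,0]},{"gripper":1,"offset":[0,0,5],"rotation":[0,0,0]},{"gripper":1,"offset":[0,0,5],"rotation":[0,0,0]},{"gripper":1,"offset":[0,0,5],"rotation":[0,0,0]}]'
python3 -m handwheel '[{"gripper":0,"offset":[0,0,0],"rotation":[0,0,0]},{"gripper":0,"offset":[0,0,0],"rotation":[0,0,0]},{"gripper":0,"offset":[0,0,-5],"rotation":[0,0,0]},{"gripper":0,"offset":[0,0,-30],"rotation":[0,0,0]},{"gripper":0,"offset":[0,0,-80],"rotation":[0,0,0]},{"gripper":0,"offset":[-40,0,-120],"rotation":[0,0,0]},{"gripper":0,"offset":[-85,0,-135],"rotation":[0,0,0]},{"gripper":0,"offset":[-85,0,-135],"rotation":[0,0,0]}]'
python3 -m handwheel '[{"gripper":1,"offset":[0,0,0],"rotation":[0,0,0]},{"gripper":1,"offset":[0,0,0],"rotation":[0,0,0]},{"gripper":1,"offset":[0,0,0],"rotation":[0,0,0]},{"gripper":1,"offset":[0,0,0],"rotation":[0,0,0]},{"gripper":1,"offset":[0,0,0],"rotation":[0,0,0]},{"gripper":1,"offset":[0,0,0],"rotation":[0,0,0]},{"gripper":1,"offset":[0,0,0],"rotation":[0,0,0]},{"gripper":1,"offset":[0,0,0],"rotation":[0,0,0]}]'
python3 - <<'E'
from h import *
d=cam("wrist");np.save("w9.npy",d,allow_pickle=True)
a=cv2.resize(d["image"][0:170,140:430],None,fx=2.7,fy=2.7,interpolation=2)
cv2.imwrite("pics/w9.png",a[:,:,::-1]);o=ctrl.get_obs();print(o["tool_pos"])
E
```

```text
t: 67.95
tool_pos: [0.5005, 0.1188, 0.0222]
tool_rot: [-3.126, -0.312, -0.003]
contact_force: [-1.2, 0.4, 5.5]
opening: 0.0339
grip_force: 20.3
t: 68.95
tool_pos: [0.4155, 0.1017, 0.1579]
tool_rot: [3.126, 0.312, 0.007]
contact_force: [0.5, 0.8, 0.3]
opening: 0.0427
grip_force: 0.0
t: 69.95
tool_pos: [0.4162, 0.1018, 0.156]
tool_rot: [3.126, 0.312, 0.0]
contact_force: [-0.9, -0.8, -0.1]
opening: -0.0001
grip_force: 0.0
[0.41618203 0.10178543 0.15603034]
```

View pics/w9.png

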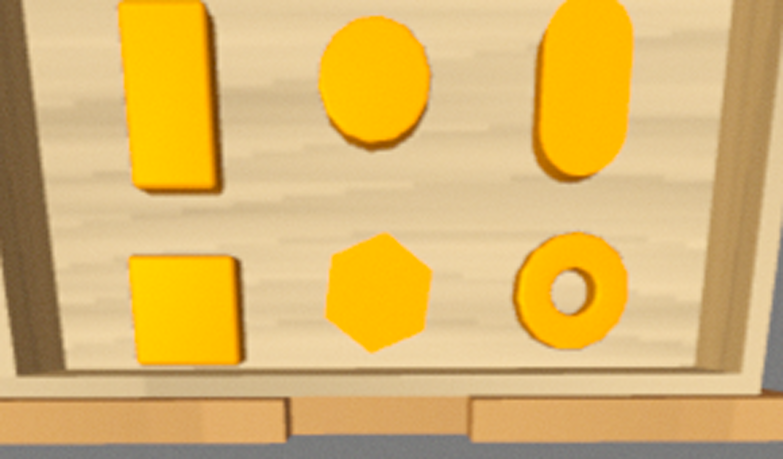

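All six lie flat and apart: the hexagon at crop (378,293), with the square, ring, bar, disc and oval around it. Next I push the drawer shut.

```bash
python3 - <<'E'
from h import *
slot(-112,0,.032)
E
```

```text
slot [0.4232 0.1072]
off [  7.9  -3.9 124. ] rot [ 0. -0. -0.] | q6 93 t 70.0 z [0.4162 0.1018 0.156 ] open -0.0003
```

```bash

python3 -m handwheel '[{"gripper":1,"offset":[0,-4,30],"rotation":[0,0,0]},{"gripper":1,"offset":[0,-4,65],"rotation":[0,0,0]},{"gripper":1,"offset":[0,-4,95],"rotation":[0,0,0]},{"gripper":1,"offset":[0,-4,115],"rotation":[0,0,0]},{"gripper":1,"offset":[0,-4,124],"rotation":[0,0,0]},{"gripper":1,"offset":[5,-4,124],"rotation":[0,0,0]},{"gripper":1,"offset":[10,-4,124],"rotation":[0,0,0]},{"gripper":1,"offset":[15,-4,124],"rotation":[0,0,0]}]'
python3 -m handwheel '[{"gripper":1,"offset":[3,0,0],"rotation":[0,0,0]},{"gripper":1,"offset":[7,0,0],"rotation":[0,0,0]},{"gripper":1,"offset":[11,0,0],"rotation":[0,0,0]},{"gripper":1,"offset":[15,0,0],"rotation":[0,0,0]},{"gripper":1,"offset":[19,0,0],"rotation":[0,0,0]},{"gripper":1,"offset":[23,0,0],"rotation":[0,0,0]},{"gripper":1,"offset":[27,0,0],"rotation":[0,0,0]},{"gripper":1,"offset":[31,0,0],"rotation":[0,0,0]}]'
python3 - <<'E'
from h import *
slot(0,0,.032)
E
```

```text
t: 71.0
tool_pos: [0.4315, 0.1088, 0.0331]
tool_rot: [3.126, 0.312, 0.003]
contact_force: [-0.5, -0.3, -0.8]
opening: 0.0002
grip_force: 0.0
t: 72.0
tool_pos: [0.4606, 0.1149, 0.0319]
tool_rot: [-3.126, -0.312, 0.001]
contact_force: [-1.3, 1.1, 1.1]
opening: 0.0003
grip_force: 0.8
slot [0.533  0.1293]
off [73.9  0.2 -0.1] rot [-0.  0. -0.] | q6 92 t 72.0 z [0.4606 0.1149 0.0319] open 0.0003
```

```bash

python3 -m handwheel '[{"gripper":1,"offset":[5,0,0],"rotation":[0,0,0]},{"gripper":1,"offset":[10,0,0],"rotation":[0,0,0]},{"gripper":1,"offset":[15,0,0],"rotation":[0,0,0]},{"gripper":1,"offset":[20,0,0],"rotation":[0,0,0]},{"gripper":1,"offset":[25,0,0],"rotation":[0,0,0]},{"gripper":1,"offset":[30,0,0],"rotation":[0,0,0]},{"gripper":1,"offset":[35,0,0],"rotation":[0,0,0]},{"gripper":1,"offset":[40,0,0],"rotation":[0,0,0]}]'
python3 -m handwheel '[{"gripper":1,"offset":[5,0,0],"rotation":[0,0,0]},{"gripper":1,"offset":[10,0,0],"rotation":[0,0,0]},{"gripper":1,"offset":[15,0,0],"rotation":[0,0,0]},{"gripper":1,"offset":[20,0,0],"rotation":[0,0,0]},{"gripper":1,"offset":[25,0,0],"rotation":[0,0,0]},{"gripper":1,"offset":[30,0,0],"rotation":[0,0,0]},{"gripper":1,"offset":[35,0,0],"rotation":[0,0,0]},{"gripper":1,"offset":[40,0,0],"rotation":[0,0,0]}]'
python3 -m handwheel '[{"gripper":1,"offset":[4,0,0],"rotation":[0,0,0]},{"gripper":1,"offset":[8,0,0],"rotation":[0,0,0]},{"gripper":1,"offset":[12,0,0],"rotation":[0,0,0]},{"gripper":1,"offset":[15,0,0],"rotation":[0,0,0]},{"gripper":1,"offset":[18,0,0],"rotation":[0,0,0]},{"gripper":1,"offset":[21,0,0],"rotation":[0,0,0]},{"gripper":1,"offset":[24,0,0],"rotation":[0,0,0]},{"gripper":1,"offset":[27,0,0],"rotation":[0,0,0]}]'
python3 - <<'E'
from h import *
slot(0,0,.032)
t=cam("top");cv2.imwrite("pics/t3.png",t["image"][90:280,140:300,::-1])
E
```

```text
t: 73.0
tool_pos: [0.4999, 0.1228, 0.0319]
tool_rot: [-3.126, -0.312, 0.0]
contact_force: [-2.4, 1.4, -0.7]
opening: -0.0002
grip_force: 0.9
t: 74.0
tool_pos: [0.5393, 0.1307, 0.032]
tool_rot: [-3.126, -0.312, -0.0]
contact_force: [-2.6, 1.3, -1.3]
opening: 0.0004
grip_force: 0.9
t: 75.0
tool_pos: [0.5656, 0.136, 0.0321]
tool_rot: [-3.126, -0.312, -0.0]
contact_force: [-2.0, 0.5, -0.1]
opening: -0.0
grip_force: 0.8
slot [0.533  0.1293]
off [-33.3   0.1   0.1] rot [-0. -0. -0.] | q6 92 t 75.0 z [0.5656 0.136  0.0321] open -0.0
```

```bash

python3 -m handwheel '[{"gripper":1,"offset":[1.5,0,0],"rotation":[0,0,0]},{"gripper":1,"offset":[3,0,0],"rotation":[0,0,0]},{"gripper":1,"offset":[4.5,0,0],"rotation":[0,0,0]},{"gripper":1,"offset":[6,0,0],"rotation":[0,0,0]},{"gripper":1,"offset":[7.5,0,0],"rotation":[0,0,0]},{"gripper":1,"offset":[9,0,0],"rotation":[0,0,0]},{"gripper":1,"offset":[10.5,0,0],"rotation":[0,0,0]},{"gripper":1,"offset":[12,0,0],"rotation":[0,0,0]}]'
python3 -m handwheel '[{"gripper":1,"offset":[1,0,0],"rotation":[0,0,0]},{"gripper":1,"offset":[2,0,0],"rotation":[0,0,0]},{"gripper":1,"offset":[3,0,0],"rotation":[0,0,0]},{"gripper":1,"offset":[4,0,0],"rotation":[0,0,0]},{"gripper":1,"offset":[5,0,0],"rotation":[0,0,0]},{"gripper":1,"offset":[6,0,0],"rotation":[0,0,0]},{"gripper":1,"offset":[7,0,0],"rotation":[0,0,0]},{"gripper":1,"offset":[8,0,0],"rotation":[0,0,0]}]'
```

```text
t: 76.05
tool_pos: [0.5771, 0.1383, 0.032]
tool_rot: [3.126, 0.312, -0.0]
contact_force: [-3.6, -0.7, 2.8]
opening: -0.0001
grip_force: 1.6
t: 77.05
tool_pos: [0.5852, 0.14, 0.0318]
tool_rot: [-3.126, -0.312, -0.001]
contact_force: [-1.2, -0.2, -0.3]
opening: 0.0003
grip_force: 0.8
```

```bash

python3 -m handwheel '[{"gripper":1,"offset":[0.5,0,0],"rotation":[0,0,0]},{"gripper":1,"offset":[1,0,0],"rotation":[0,0,0]},{"gripper":1,"offset":[1.5,0,0],"rotation":[0,0,0]},{"gripper":1,"offset":[2,0,0],"rotation":[0,0,0]},{"gripper":1,"offset":[2.5,0,0],"rotation":[0,0,0]},{"gripper":1,"offset":[3,0,0],"rotation":[0,0,0]},{"gripper":1,"offset":[3.5,0,0],"rotation":[0,0,0]},{"gripper":1,"offset":[4,0,0],"rotation":[0,0,0]}]'
python3 -m handwheel '[{"gripper":1,"offset":[0.5,0,0],"rotation":[0,0,0]},{"gripper":1,"offset":[1,0,0],"rotation":[0,0,0]},{"gripper":1,"offset":[1.5,0,0],"rotation":[0,0,0]},{"gripper":1,"offset":[2,0,0],"rotation":[0,0,0]},{"gripper":1,"offset":[2,0,0],"rotation":[0,0,0]},{"gripper":1,"offset":[2,0,0],"rotation":[0,0,0]},{"gripper":1,"offset":[2,0,0],"rotation":[0,0,0]},{"gripper":1,"offset":[2,0,0],"rotation":[0,0,0]}]'
python3 - <<'E'
from h import *
slot(0,0,.032)
E
```

```text
t: 78.05
tool_pos: [0.5853, 0.14, 0.0317]
tool_rot: [3.125, 0.312, -0.016]
contact_force: [-16.7, -3.8, 12.4]
opening: -0.0005
grip_force: 8.8
t: 79.05
tool_pos: [0.5853, 0.14, 0.0318]
tool_rot: [3.124, 0.313, -0.024]
contact_force: [-24.2, -5.3, 18.6]
opening: -0.0
grip_force: 12.1
slot [0.533  0.1293]
off [-53.4   0.1   0.6] rot [0.    0.015 0.   ] | q6 92 t 79.05 z [0.5853 0.14   0.0318] open -0.0
```

The drawer stopped hard at the home position (24 N, and the TCP no longer moves). I'll back off and look.

```bash

python3 -m handwheel '[{"gripper":1,"offset":[-20,0,0],"rotation":[0,0,0]},{"gripper":1,"offset":[-60,0,0],"rotation":[0,0,0]},{"gripper":1,"offset":[-90,0,-30],"rotation":[0,0,0]},{"gripper":1,"offset":[-90,0,-80],"rotation":[0,0,0]},{"gripper":1,"offset":[-90,0,-140],"rotation":[0,0,0]},{"gripper":1,"offset":[-90,0,-200],"rotation":[0,0,0]},{"gripper":1,"offset":[-90,0,-220],"rotation":[0,0,0]},{"gripper":1,"offset":[-90,0,-220],"rotation":[0,0,0]}]'
python3 -m handwheel '[{"gripper":1,"offset":[0,40,0],"rotation":[0,0,0]},{"gripper":1,"offset":[5,90,0],"rotation":[0,0,0]},{"gripper":1,"offset":[10,150,0],"rotation":[0,0,0]},{"gripper":1,"offset":[20,210,0],"rotation":[0,0,0]},{"gripper":1,"offset":[25,270,0],"rotation":[0,0,0]},{"gripper":1,"offset":[30,330,0],"rotation":[0,0,0]},{"gripper":1,"offset":[35,365,0],"rotation":[0,0,0]},{"gripper":1,"offset":[35,365,0],"rotation":[0,0,0]}]'
python3 - <<'E'
from h import *
d=cam("wrist");np.save("w10.npy",d,allow_pickle=True)
t=cam("top");np.save("t10.npy",t,allow_pickle=True);s=cam("scene");np.save("s10.npy",s,allow_pickle=True)
a=cv2.resize(d["image"][0:300,60:460],None,fx=1.5,fy=1.5)
b=cv2.resize(t["image"][90:280,150:300],(int(150*1.9),int(190*1.9)),interpolation=2);b=cv2.copyMakeBorder(b,0,450-b.shape[0],0,200-0 if 0 else 0,0)
cv2.imwrite("pics/w10.png",np.hstack([a,b[:, :200]])[:,:,::-1])
print(ctrl.get_obs()["tool_pos"])
E
```

```text
t: 80.05
tool_pos: [0.504, 0.1234, 0.254]
tool_rot: [-3.126, -0.312, -0.008]
contact_force: [-1.0, 0.3, -0.6]
opening: 0.0001
grip_force: 0.0
t: 81.05
tool_pos: [0.6081, -0.2294, 0.2476]
tool_rot: [-3.124, -0.306, 0.007]
contact_force: [-0.3, 0.5, -0.5]
opening: -0.0001
grip_force: 0.0
[ 0.60832148 -0.22643794  0.24976143]
```

View pics/w10.png

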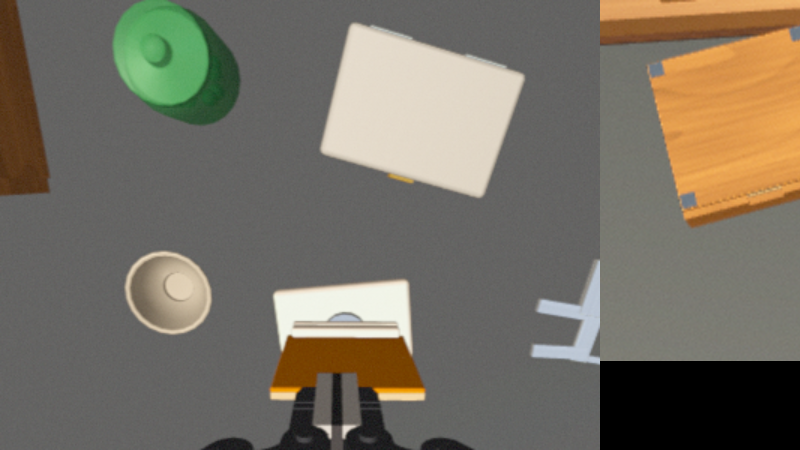

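The drawer front is flush and home (top crop, right). In the wrist view the foot's hall edge runs (243,195)–(332,187), about 5° off the tile. I'll put the camera over the easel to measure exactly.

```bash
python3 - <<'E'
from h import *
go(.566,-.318,.25,101.4)
E
```

```text
off [-59.6  81.4  -0.3] rot [-0.004 -0.    -1.57 ] | q6 -41 t 81.2 z [ 0.6083 -0.2264  0.2498] open -0.0001
```

```bash

python3 -m handwheel '[{"gripper":-0.4,"offset":[-10,14,0],"rotation":[0,0,-0.18]},{"gripper":-0.4,"offset":[-25,34,0],"rotation":[0,0,-0.36]},{"gripper":-0.4,"offset":[-40,54,0],"rotation":[0,0,-0.54]},{"gripper":-0.4,"offset":[-55,74,0],"rotation":[0,0,-0.72]},{"gripper":-0.4,"offset":[-60,80,0],"rotation":[0,0,-0.9]},{"gripper":-0.4,"offset":[-60,80,0],"rotation":[0,0,-1.08]},{"gripper":-0.4,"offset":[-60,80,0],"rotation":[0,0,-1.26]},{"gripper":-0.4,"offset":[-60,80,0],"rotation":[0,0,-1.44]}]'
python3 -m handwheel '[{"gripper":-0.4,"offset":[0,0,0],"rotation":[0,0,-0.13]},{"gripper":-0.4,"offset":[0,0,0],"rotation":[0,0,-0.13]},{"gripper":-0.4,"offset":[0,0,0],"rotation":[0,0,-0.13]},{"gripper":-0.4,"offset":[0,0,0],"rotation":[0,0,-0.13]},{"gripper":-0.4,"offset":[0,0,0],"rotation":[0,0,-0.13]},{"gripper":-0.4,"offset":[0,0,0],"rotation":[0,0,-0.13]},{"gripper":-0.4,"offset":[0,0,0],"rotation":[0,0,-0.13]},{"gripper":-0.4,"offset":[0,0,0],"rotation":[0,0,-0.13]}]'
python3 - <<'E'
from h import *
d=cam("wrist");np.save("w11.npy",d,allow_pickle=True)
o=ctrl.get_obs();print(o["tool_pos"],o["tool_rot"])
p=proj(d,np.array([.555,-.248,.014]));print(p)
x0,y0=int(np.clip(p[0]-100,0,360)),int(np.clip(p[1]-75,0,270));print(x0,y0)
cv2.imwrite("pics/w11.png",cv2.resize(d["image"][y0:y0+150,x0:x0+200],None,fx=4,fy=4,interpolation=2)[:,:,::-1])
E
```

```text
t: 82.2
tool_pos: [0.566, -0.3161, 0.2515]
tool_rot: [-2.135, -2.304, -0.0]
contact_force: [-0.2, 0.8, -0.5]
opening: 0.0601
grip_force: 0.0
t: 83.2
tool_pos: [0.566, -0.318, 0.252]
tool_rot: [1.991, 2.43, -0.0]
contact_force: [-0.1, 0.8, -0.6]
opening: 0.0597
grip_force: 0.0
[ 0.5659946  -0.31793513  0.25197132] [-1.99115297e+00 -2.42993755e+00  3.62782714e-06]
[287.0761983 121.4996872]
187 46
```

View pics/w11.png

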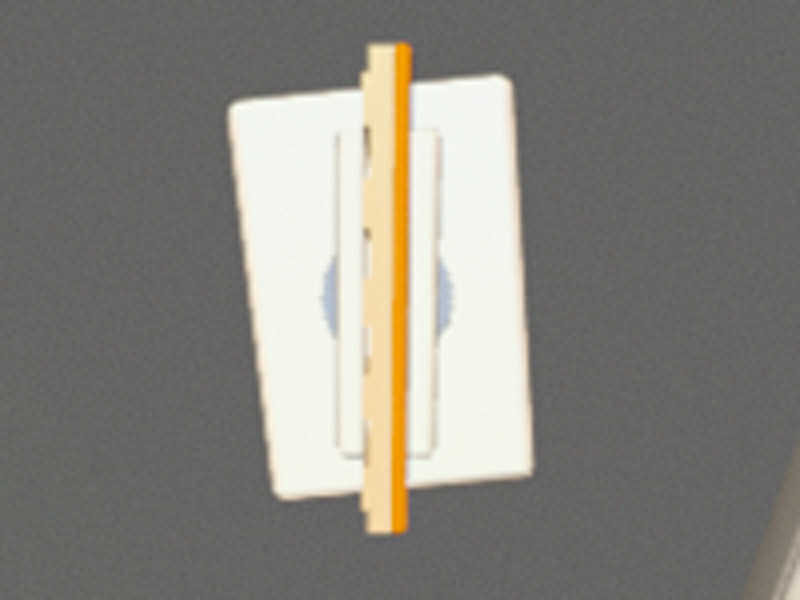

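The top-down view shows the tile edge running (390,44)–(388,532) in the crop, with its amber face toward the hall. The foot corners are (230,103), (512,75), (532,475) and (277,497).

```bash
python3 - <<'E'
from h import *
from scipy.optimize import least_squares
d=np.load("w11.npy",allow_pickle=True).item();t=np.load("t10.npy",allow_pickle=True).item()
c=lambda x,y:np.array([187+x/4,46+y/4])
# foot: image up=+y; right=+x(hall)
F=[onz(d,c(*p),.014)[:2] for p in [(230,103),(512,75),(532,475),(277,497)]]
for i in range(4):
    v=F[(i+1)%4]-F[i];print("edge mm",np.linalg.norm(v)*1e3,"ang",np.degrees(np.arctan2(v[1],v[0]))%90)
print("foot centre",np.mean(F,0))
def fun(p):
    a=p[2];L=np.array([[-.0425,.06],[.0425,.06],[.0425,-.06],[-.0425,-.06]]);W=L@np.array([[np.cos(a),np.sin(a)],[-np.sin(a),np.cos(a)]])+p[:2]
    return (W-np.array(F)).ravel()*1e3
r=least_squares(fun,[.55,-.25,.2]);print("foot fit",r.x[:2],np.degrees(r.x[2]),r.fun.round(1))
A,B=onz(d,c(390,44),.133)[:2],onz(d,c(387,532),.133)[:2]
v=A-B;print("tile",(A+B)/2,"len",np.linalg.norm(v),"yaw",np.degrees(np.arctan2(v[1],v[0]))-90)
bb=onz(d,c(388,285),.047)[:2]; print("circle centre",onz(d,c(388,297),.014))
m=(A+B)/2; go(*m,.18,np.degrees(np.arctan2(v[1],v[0])));
E
```

```text
edge mm 83.18324988235324 ang 16.536580684469097
edge mm 117.61999562444099 ang 16.25109908775947
edge mm 82.58375663183845 ang 16.30703092744966
edge mm 117.28767384492514 ang 16.543471456732917
foot centre [ 0.55102501 -0.24726323]
foot fit [ 0.55102501 -0.24726323] 16.40545629097628 [-1.3  1.1  0.5  1.4  1.5 -0.8 -0.8 -1.6]
tile [ 0.55111725 -0.24724305] len 0.09896939858745443 yaw 10.987132978642336
circle centre [ 0.55098641 -0.2472983   0.014     ]
off [72.2 -0.7 72. ] rot [-0.    -0.     0.006] | q6 -35 t 83.25 z [ 0.566  -0.3179  0.252 ] open 0.0599
```

```bash

python3 -m handwheel '[{"gripper":-0.4,"offset":[25,0,0],"rotation":[0,0,0.006]},{"gripper":-0.4,"offset":[55,-0.7,0],"rotation":[0,0,0.006]},{"gripper":-0.4,"offset":[72,-0.7,20],"rotation":[0,0,0.006]},{"gripper":-0.4,"offset":[72,-0.7,50],"rotation":[0,0,0.006]},{"gripper":-0.4,"offset":[72,-0.7,72],"rotation":[0,0,0.006]},{"gripper":-0.4,"offset":[72,-0.7,72],"rotation":[0,0,0.006]},{"gripper":-0.4,"offset":[72,-0.7,72],"rotation":[0,0,0.006]},{"gripper":-0.4,"offset":[72,-0.7,72],"rotation":[0,0,0.006]}]'
python3 - <<'E'
from h import *
go(.5511,-.2472,.113,101.0)
E
```

```text
t: 84.25
tool_pos: [0.552, -0.2481, 0.1817]
tool_rot: [1.997, 2.422, 0.001]
contact_force: [0.1, -0.2, 0.3]
opening: 0.0594
grip_force: 0.0
off [ 1.2 -0.8 68.7] rot [ 0.002  0.002 -0.   ] | q6 -35 t 84.25 z [ 0.552  -0.2481  0.1817] open 0.0594
```

```bash

python3 -m handwheel '[{"gripper":-0.4,"offset":[1,-0.8,10],"rotation":[0,0,0]},{"gripper":-0.4,"offset":[1,-0.8,25],"rotation":[0,0,0]},{"gripper":-0.4,"offset":[1,-0.8,40],"rotation":[0,0,0]},{"gripper":-0.4,"offset":[1,-0.8,55],"rotation":[0,0,0]},{"gripper":-0.4,"offset":[1,-0.8,65],"rotation":[0,0,0]},{"gripper":-0.4,"offset":[1,-0.8,69],"rotation":[0,0,0]},{"gripper":-0.4,"offset":[1,-0.8,69],"rotation":[0,0,0]},{"gripper":-0.4,"offset":[1,-0.8,69],"rotation":[0,0,0]}]'
python3 -m handwheel '[{"gripper":0.3,"offset":[0,0,0],"rotation":[0,0,0]},{"gripper":0.6,"offset":[0,0,0],"rotation":[0,0,0]},{"gripper":0.8,"offset":[0,0,0],"rotation":[0,0,0]},{"gripper":1,"offset":[0,0,0],"rotation":[0,0,0]},{"gripper":1,"offset":[0,0,0],"rotation":[0,0,0]},{"gripper":1,"offset":[0,0,0],"rotation":[0,0,0]},{"gripper":1,"offset":[0,0,0],"rotation":[0,0,0]},{"gripper":1,"offset":[0,0,0],"rotation":[0,0,0]}]' 20
```

```text
t: 85.25
tool_pos: [0.5506, -0.2469, 0.1118]
tool_rot: [1.997, 2.423, 0.0]
contact_force: [-0.2, -0.1, 0.9]
opening: 0.0597
grip_force: 0.0
t: 86.25
tool_pos: [0.5506, -0.2466, 0.1113]
tool_rot: [1.998, 2.424, 0.001]
contact_force: [2.9, 1.6, 1.9]
opening: 0.0094
grip_force: 21.8
```

```bash

python3 -m handwheel '[{"gripper":1,"offset":[0,0,0],"rotation":[0,0,0.1]},{"gripper":1,"offset":[0,0,0],"rotation":[0,0,0.23]},{"gripper":1,"offset":[0,0,0],"rotation":[0,0,0.36]},{"gripper":1,"offset":[0,0,0],"rotation":[0,0,0.49]},{"gripper":1,"offset":[0,0,0],"rotation":[0,0,0.62]},{"gripper":1,"offset":[0,0,0],"rotation":[0,0,0.75]},{"gripper":1,"offset":[0,0,0],"rotation":[0,0,0.88]},{"gripper":1,"offset":[0,0,0],"rotation":[0,0,1.0]}]'
python3 -m handwheel '[{"gripper":1,"offset":[0,0,0],"rotation":[0,0,0.13]},{"gripper":1,"offset":[0,0,0],"rotation":[0,0,0.26]},{"gripper":1,"offset":[0,0,0],"rotation":[0,0,0.39]},{"gripper":1,"offset":[0,0,0],"rotation":[0,0,0.52]},{"gripper":1,"offset":[0,0,0],"rotation":[0,0,0.65]},{"gripper":1,"offset":[0,0,0],"rotation":[0,0,0.78]},{"gripper":1,"offset":[0,0,0],"rotation":[0,0,0.91]},{"gripper":1,"offset":[0,0,0],"rotation":[0,0,1.04]}]'
python3 - <<'E'
from h import *
go(.551,-.2472,.111,106.4)
print(ctrl.get_obs()["q"])
E
```

```text
t: 87.25
tool_pos: [0.5516, -0.2469, 0.1113]
tool_rot: [2.916, 1.163, 0.005]
contact_force: [7.8, -0.8, -2.7]
opening: 0.0094
grip_force: 21.5
t: 88.25
tool_pos: [0.5519, -0.248, 0.1113]
tool_rot: [3.108, -0.44, 0.008]
contact_force: [8.7, -4.8, -3.8]
opening: 0.0094
grip_force: 21.2
off [-1.  -0.5  0.3] rot [ 7.000e-03 -1.000e-03 -2.138e+00] | q6 -41 t 88.25 z [ 0.5519 -0.248   0.1113] open 0.0094
[-5.45084571e-01  1.03975455e-01  1.76609308e+00 -4.15685774e-04
  1.26567437e+00  1.30728170e+00]
```

```bash

python3 -m handwheel '[{"gripper":1,"offset":[0,0,0],"rotation":[0,0,0.13]},{"gripper":1,"offset":[0,0,0],"rotation":[0,0,0.26]},{"gripper":1,"offset":[0,0,0],"rotation":[0,0,0.39]},{"gripper":1,"offset":[0,0,0],"rotation":[0,0,0.52]},{"gripper":1,"offset":[0,0,0],"rotation":[0,0,0.65]},{"gripper":1,"offset":[0,0,0],"rotation":[0,0,0.78]},{"gripper":1,"offset":[0,0,0],"rotation":[0,0,0.91]},{"gripper":1,"offset":[0,0,0],"rotation":[0,0,1.0]}]'
python3 -m handwheel '[{"gripper":1,"offset":[0,0,0],"rotation":[0,0,0]},{"gripper":1,"offset":[0,0,0],"rotation":[0,0,0]},{"gripper":1,"offset":[0,0,0],"rotation":[0,0,0]},{"gripper":1,"offset":[0,0,0],"rotation":[0,0,0]},{"gripper":1,"offset":[0,0,0],"rotation":[0,0,0]},{"gripper":1,"offset":[0,0,0],"rotation":[0,0,0]},{"gripper":1,"offset":[0,0,0],"rotation":[0,0,0]},{"gripper":1,"offset":[0,0,0],"rotation":[0,0,0]}]'
python3 - <<'E'
from h import *
R0=R.from_rotvec(ctrl.get_obs()["tool_rot"]).as_matrix();print(np.degrees(np.arctan2(R0[1,0],R0[0,0])))
E
```

```text
t: 89.25
tool_pos: [0.5511, -0.2487, 0.1113]
tool_rot: [2.518, -1.876, 0.008]
contact_force: [5.8, -6.8, -2.2]
opening: 0.0092
grip_force: 21.3
t: 90.25
tool_pos: [0.5512, -0.2487, 0.1113]
tool_rot: [2.521, -1.872, 0.008]
contact_force: [6.7, -5.4, -3.2]
opening: 0.0098
grip_force: 21.3
-73.2058321813223
```

```bash

python3 -m handwheel '[{"gripper":1,"offset":[0.7,-0.5,0],"rotation":[0,0,0.007]},{"gripper":1,"offset":[1.4,-0.9,0],"rotation":[0,0,0.007]},{"gripper":1,"offset":[1.4,-0.9,0],"rotation":[0,0,0.007]},{"gripper":1,"offset":[1.4,-0.9,0],"rotation":[0,0,0.007]},{"gripper":1,"offset":[1.4,-0.9,0],"rotation":[0,0,0.007]},{"gripper":1,"offset":[1.4,-0.9,0],"rotation":[0,0,0.007]},{"gripper":1,"offset":[1.4,-0.9,0],"rotation":[0,0,0.007]},{"gripper":1,"offset":[1.4,-0.9,0],"rotation":[0,0,0.007]}]'
python3 -m handwheel '[{"gripper":0.6,"offset":[0,0,0],"rotation":[0,0,0]},{"gripper":0.2,"offset":[0,0,0],"rotation":[0,0,0]},{"gripper":-0.4,"offset":[0,0,0],"rotation":[0,0,0]},{"gripper":-0.4,"offset":[0,0,0],"rotation":[0,0,0]},{"gripper":-0.4,"offset":[0,0,-15],"rotation":[0,0,0]},{"gripper":-0.4,"offset":[0,0,-50],"rotation":[0,0,0]},{"gripper":-0.4,"offset":[0,0,-100],"rotation":[0,0,0]},{"gripper":-0.4,"offset":[0,0,-140],"rotation":[0,0,0]}]'
python3 - <<'E'
from h import *
a=np.radians(-73.6);p=np.array([.551,-.2472])-.074*np.array([np.cos(a),np.sin(a)])
o=ctrl.get_obs();R0=R.from_rotvec(o["tool_rot"]);print(R0.inv().apply(np.r_[p,.25]-o["tool_pos"])*1e3)
E
```

```text
t: 91.25
tool_pos: [0.5512, -0.2487, 0.1113]
tool_rot: [2.514, -1.88, 0.002]
contact_force: [-0.1, -5.9, 2.3]
opening: 0.0095
grip_force: 22.0
t: 92.25
tool_pos: [0.5519, -0.2479, 0.2547]
tool_rot: [-2.516, 1.881, -0.005]
contact_force: [0.9, 0.1, -0.2]
opening: 0.0595
grip_force: 0.0
[-74.93081196   0.6425896    4.52440084]
```

Move the camera over the easel and verify the tile's angle.

```bash

python3 -m handwheel '[{"gripper":-0.4,"offset":[-25,0,0],"rotation":[0,0,0]},{"gripper":-0.4,"offset":[-55,0,0],"rotation":[0,0,0]},{"gripper":-0.4,"offset":[-74,0,0],"rotation":[0,0,0]},{"gripper":-0.4,"offset":[-74,0,0],"rotation":[0,0,0]},{"gripper":-0.4,"offset":[-74,0,0],"rotation":[0,0,0]},{"gripper":-0.4,"offset":[-74,0,0],"rotation":[0,0,0]},{"gripper":-0.4,"offset":[-74,0,0],"rotation":[0,0,0]},{"gripper":-0.4,"offset":[-74,0,0],"rotation":[0,0,0]}]'
python3 - <<'E'
from h import *
d=cam("wrist");np.save("w12.npy",d,allow_pickle=True)
p=proj(d,np.array([.551,-.247,.014]));x0,y0=int(np.clip(p[0]-100,0,360)),int(np.clip(p[1]-75,0,270));print(x0,y0)
cv2.imwrite("pics/w12.png",cv2.resize(d["image"][y0:y0+150,x0:x0+200],None,fx=4,fy=4,interpolation=2)[:,:,::-1])
E
```

```text
t: 93.25
tool_pos: [0.5305, -0.177, 0.2508]
tool_rot: [2.515, -1.882, -0.0]
contact_force: [0.8, 0.2, 0.0]
opening: 0.0596
grip_force: 0.0
183 43
```

View pics/w12.png

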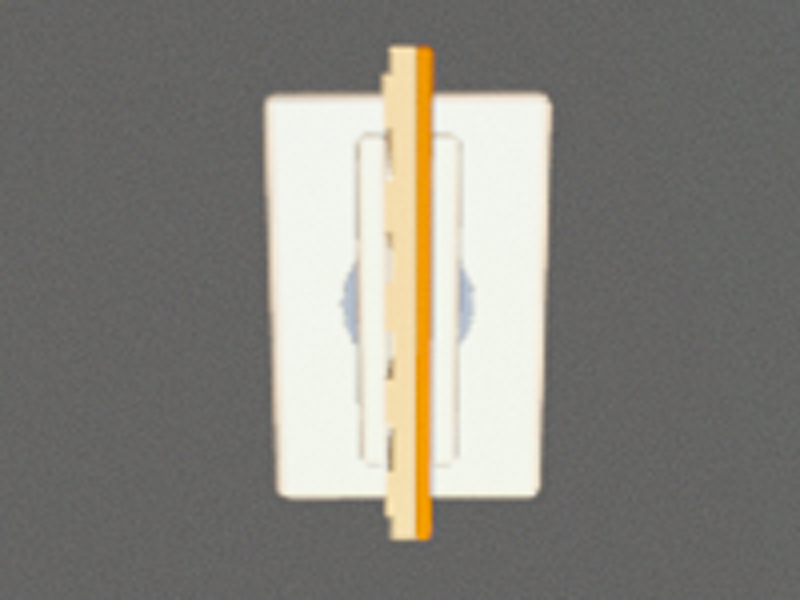

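The tile is vertical in the crop (411,46)–(411,540) and parallel to the foot, with its amber face toward the robot and its ribs toward the hall. The robot touches nothing, so I'm handing in.

```bash
python3 -c "
from station import ctrl
print(ctrl.finish_job())"
```

```text
the job is handed in; nothing more can be done
None
```

I handed the job in at about 93 s: all six samples lie flat and apart in the drawer, which I then pushed home, and the tile's ribbed back faces the hall within about 0.5° of square; the hexagon first came down leaning on the drawer's front wall and was reset flat, after a failed attempt to press it down reached 37 N at the wrist.

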